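# Draw suction on a stoppered flask and hold it

## Task

Close the flask on the suction stand with the stopper that fits it, seated down to its flange and let go; then pull the pump's spring-return handle out until its pointer is level with the mark on the rail, and keep it there. The program finishes while still holding the handle steady at the mark: do not let it go. Leave everything else on the bench where it stands, the larger stopper too.

Things in the scene. Friction and masses are not known exactly. Their poses are not given: they have to be found in the camera images.
- stand: Suction stand fixed to the bench mid-way, turned up to 0.22 rad. Grey base plate 110 x 380 x 12 mm, origin at its underside's centre, own y along it, z up. At own y = +125 mm a clear conical flask (86 mm wide foot) fixed upright, piped to a horizontal pump barrel (44 mm wide caps, axis 60 mm above the bench, own y +46 to -46 mm); the plunger rod comes out of it towards own -y.
- neck (a point): Centre of the flask's mouth at rim height, 152 mm above the bench, on the stand's centre line. Bore 35 mm wide, straight for 48 mm; outside of the neck 40 to 43 mm wide. Axes as the stand's.
- stopper: The stopper that fits: white plastic, loose, 40 g, upright on its narrow foot before the stand, left or right of the dish. Origin at the foot's centre, z up. Tapered plug 22 mm wide at the foot, 29 mm at 26 mm height; flange 41 mm wide at 26 to 30 mm; round grip 25 mm wide at 30 to 64 mm. Seated, the flange rests on the flask's rim, so the origin is 26 mm below point neck.
- big_stopper: A larger white stopper of the same form that does not fit: foot 42 mm, flange 60 mm wide, height 66 mm, standing upright on the other side of the dish. Stays where it is.
- handle (a point): Grip point of the pump handle, an upright grey plate 50 mm wide, 14 mm thick along the stand's y, 48 to 118 mm above the bench; this point is in its middle, 100 mm above the bench, on the stand's centre line. It stands across the end of the 10 mm plunger rod (axis 60 mm above the bench). Pushed in: own y = -105 mm, 52 mm clear of the barrel's cap. Slides along the stand's own -y.
- pointer (a point): Tip of a thin steel pointer on the plate, 40 mm to the stand's +x of the plunger's axis, 80 mm above the bench; moves with the handle, level with the plate's middle along the stand's y.
- mark_tip (a point): The mark: inner edge of an upright steel fin, 3 mm thick, top 91 mm above the bench, on a block fixed on a scale rail along the stand's y (own x = +46 mm, y -70 to -185 mm, top 59 mm above the bench). 28 to 60 mm further to the stand's own -y than the pointer at rest. Axes as the stand's. On the mark: pointer and mark at equal own y.
- plunger (a joint): How far the handle is pulled out, m: 0 pushed in, stop at 0.080. A spring pulls it back: about 3.6 N at 0, rising by 1.2 N per 10 mm (11 N at 60 mm), so it flies home when let go.
- dish: Bystander, leave alone: open clear plastic dish, 80 mm across, 14 mm high. Origin at the centre of its underside.
- amber: Bystander, leave alone: amber glass bottle with black cap, 72 mm across, about 130 mm high. Origin at the centre of its underside.
- clear_bottle: Bystander, leave alone: clear glass bottle with white cap, 68 mm across, about 120 mm high. Origin at the centre of its underside.
- beaker: Bystander, leave alone: open glass beaker, 72 mm across, 85 mm high. Origin at the centre of its underside.
- jar: Bystander, leave alone: small white jar, 60 mm across, about 65 mm high. Origin at the centre of its underside.
- rack: Bystander, leave alone: blue tube rack 70 x 150 x 45 mm with capped tubes, 100 mm high in all. Origin at the centre of its underside.
- pipette: Bystander, leave alone: hand pipette lying flat, 22 mm thick, about 220 mm long, well beyond the stand. Origin under its barrel.
Mind the look-alikes: they are no part of the job. Leave any orange or pink look-alike of the stopper alone.

How it is judged:
On the way, in this order (a step that is already met when the one before it is completed fails the run):
1. the fitting stopper is seated in the flask's neck and let go, the handle still pushed in (z of stopper in the frame of neck between -0.031 and -0.023 m and horizontal distance between stopper and neck below 0.005 m and angle between stopper's own z axis and vertical below 0.1 rad and contact force between stopper and the fingers below 0.05 N and value of joint plunger below 0.01 m), for 0.2 s.
2. the handle is pulled out with its pointer level with the mark (y of pointer in the frame of mark_tip between -0.005 and 0.005 m and contact force between plunger and the fingers above 2 N), for 0.5 s.
At the end, for the whole second after the job is handed in: The fingers still hold the handle (over 2 N) at rest with the pointer within 5 mm of the mark along the stand, and the fitting stopper sits free in the flask's neck: flange on the rim (origin 23 to 31 mm below it), centred within 5 mm, within 0.1 rad of upright (all of step 2 and z of stopper in the frame of neck between -0.031 and -0.023 m and horizontal distance between stopper and neck below 0.005 m and angle between stopper's own z axis and vertical below 0.1 rad and velocity of joint plunger between -0.01 and 0.01 m/s and contact force between stopper and the arm below 0.05 N and contact force between stopper and the fingers below 0.05 N); the arm keeps its last pose, push and grip.
It fails at once if a bystander (dish, bottles, beaker, jar, tube rack, pipette) or the larger stopper is pushed more than 40 mm or knocked over (distance of any of dish, amber, clear_bottle, beaker, jar, rack, pipette, big_stopper from where it was at the start of the episode above 0.04 m or angle between any of dish, amber, clear_bottle, beaker, jar, rack, pipette, big_stopper's own z axis and vertical above 0.5 rad).
It also fails if it takes over 58 s, if anything falls off the work surface, if the arm or the gripper's body presses on something with over 40 N, if the wrist force passes 120 N, or if a joint passes its speed limit or range.

## Robot

A 6-joint arm with a two-finger parallel gripper is mounted at the origin on the work surface. World frame = base frame: x ahead of the robot, y to its left, z up, the work surface at z = 0. Lengths are in m, angles in rad, forces in N, time in s.
With the tool pointing down it reaches from about 0.3 to 1 m from the base axis. Payload 5.1 kg.
Tool frame: the origin (TCP) lies at the very end of the fingers, on their centre line; the grasp point (between the pads) lies 19 mm behind it; x points along the fingers, y is the direction in which the jaws open and shut, and the axes are right-handed (so a half turn about x gives the same grasp; the last joint's range is limited). The gripper opens to 95 mm and grips with 3 to 60 N. Pads are 20 mm wide; open, the fingers measure 119 mm over their backs; the gripper's body (75 mm by 180 mm) begins 59 mm behind the grasp point.
Start: joints at [1.24, 0.124, 1.65, -0, 1.367, -0.083], TCP at [0.159, 0.63, 0.183] pointing down, gripper open.
Joint ranges: [-2.61, 2.61], [-1.02, 2.33], [0.03, 2.71], [-1.35, 4.49], [0.32, 2.68], [-2.91, 2.91]. Speed limits (rad/s): [2.57, 2.57, 3.14, 3.14, 3.14, 3.14].

## Interface

Orientations are given as a unit quaternion [w, x, y, z].
In Python, from cell import arm, eyes, job gives the robot as it stands.
- The arm moves only by the tool drive_tool, never from a script. Its argument "plan" is a list of rows, each a list of 6 numbers: the shift along the tool's x, y, z in mm, then the turn, a rotation vector about the tool's x, y, z in degrees. A call has 1 to 20 rows; each row shifts and turns the commanded pose from where the row before left it, along the tool's axes as they then stand; what a row does not reach is not made up. A row lasts 1/12 s, in which the tool goes at most 41.7 mm and 7.16 degrees, less where a joint would pass 70% of its speed; a pose out of reach is approached as far as the arm can. A call is refused whole if a number of a shift passes 41.7 or a number of a turn 7.16, either way. A call with a gripper value outside its range is refused whole. "gripper" is the closure in counts, from 0 (fully open) to 255 (shut), set as the call begins (left out, the last holds). The fingers move at their own pace and stop on an object; "squeeze" is the grip in N (left out, the last holds). Time passes only in rows, so rows that do not move let the fingers close. It gives the time, the measured TCP pose, the force and the opening at its end, in the units of the state.
- arm.get_state(): the state, without advancing time (a new reading comes with each control period).
- eyes.get_image(name): name is "side" or "top"; returns the picture (420x560x3 uint8, blue, green, red); there is no depth.
- eyes.camera_model(name): a dict with "intrinsics" (3x3 intrinsics, pixels), "D" ([k1, k2, p1, p2, k3] as OpenCV has them; the pictures are not rectified), "rvec" (rotation vector, rad) and "tvec" (3), from world to camera coordinates, as OpenCV has them. Camera axes: x right, y down, z forward; pixel columns grow to the right and rows downward; lengths in m; the calibration is good to about 2 mm. A picture is of the moment at which its call begins. camera_model takes no time and is no camera call.
- job.finish_job(): hands the job in, once; it reports no verdict.
Trained networks look in the newest picture that a camera, given by its name, has taken for a name from the list of things; names that differ only in an ending like _2 or _b are one class to them, and where a whole thing is asked for, a point or a joint stands for the part that bears it (a point fixed in the world has none). Each returns a list of dicts, best first, with "confidence" (0 to 1); they miss things now and then, are a little off and sometimes report something else, mostly with a low value. They report only what shows in the picture. A call takes as long as a camera call. They do not tell look-alikes from the thing itself.
- eyes.outline_of(camera, query): "mask" (420x560 bool, what is visible of it) and "xy" ([column, row] in pixels, amid what is visible of it).
- eyes.pinpoint(camera, query): "xy" ([column, row] in pixels: a listed point, or the origin of a listed thing).
The state is a dict: "time": time; "qpos": joint angles; "joint_velocities": joint speeds; "joint_efforts": joint torques, N m; "ee_pos": TCP position; "eef_rot": TCP orientation; "contact_force": force on the tool from outside, world axes, zero at the start; "ft_torque": the same for the moment, N m; "gripper_width": finger opening in m.
Only numpy, scipy, OpenCV 4.12 (cv2) and the standard library are available. Lean on these libraries where they do the work, as an engineer would, in place of code of your own. Each camera call takes 0.05 s, during which the arm holds its last target.

## Working session

There is one attempt and no reset: what is moved stays moved. The work goes in short steps, Python scripts to look and compute and a tool call to move; the robot and the scene stay as the last step left them, time stands still between calls to the robot, and variables do not carry over. Pictures are saved under pics/ and viewed, and the job is handed in when it is done.

Besides the shell and the picture viewer there is one more tool, called after "Emit:" as name(argument=value, ...) on one line, values as JSON. drive_tool: Moves the arm, as the interface text tells. Its arguments: {"type":"object","properties":{"plan":{"type":"array"},"gripper":{"type":"number"},"squeeze":{"type":"number"}},"required":["plan"]}

```bash
ls; mkdir -p pics
python3 - <<'E'
from cell import arm, eyes, job
import cv2
for n in("side","top"):
    cv2.imwrite(f"pics/{n}0.png",eyes.get_image(n))
    print(eyes.camera_model(n))
print(arm.get_state())
E
```

```text
pics
{'intrinsics': array([[487.31568348,   0.        , 285.23237846],
       [  0.        , 487.31568348, 220.60567253],
       [  0.        ,   0.        ,   1.        ]]), 'D': array([-0.03342775,  0.        ,  0.        ,  0.        ,  0.        ]), 'rvec': array([ 0.59823971, -2.62934555,  1.1647962 ]), 'tvec': array([0.50242179, 0.26098014, 1.14393526])}
{'intrinsics': array([[391.23178244,   0.        , 280.24238629],
       [  0.        , 391.23178244, 206.92342739],
       [  0.        ,   0.        ,   1.        ]]), 'D': array([-0.08834608,  0.        ,  0.        ,  0.        ,  0.        ]), 'rvec': array([ 2.15401836, -2.17124864,  0.14998551]), 'tvec': array([-0.01880856,  0.57269147,  1.08652257])}
{'time': 0.1, 'qpos': array([ 1.24036022e+00,  1.24407047e-01,  1.65153218e+00,  5.39087667e-06,
        1.36748487e+00, -8.25758848e-02]), 'joint_velocities': array([ 0.00328241,  0.00049175, -0.00145619, -0.00117521, -0.00354834,
        0.00024265]), 'joint_efforts': array([-4.00843851e-05, -4.18887627e+01, -3.61093676e+01,  7.76593108e-02,
        4.61266888e-02, -3.36839037e-05]), 'ee_pos': array([0.15926996, 0.62953245, 0.18213438]), 'eef_rot': array([ 0.70154868,  0.08677465,  0.70181787, -0.08804139]), 'contact_force': array([0.84995506, 0.56719086, 0.29141459]), 'ft_torque': array([ 0.00399535, -0.02820357,  0.02765046]), 'gripper_width': 0.09496126490778097}
```

View pics/side0.png

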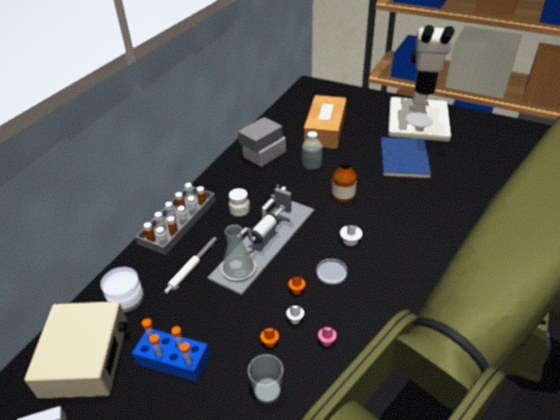

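View pics/top0.png

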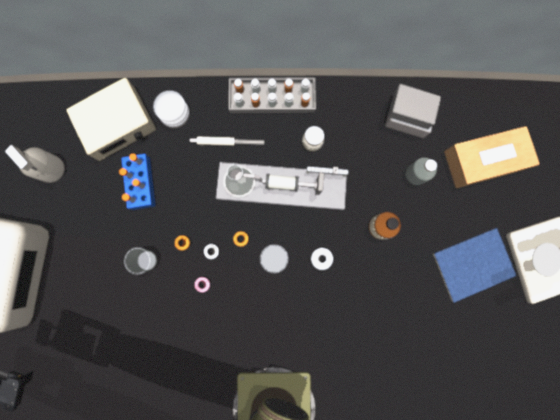

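The side view shows a white stopper at (295,314), a larger white one at (350,235), oranges at (297,284) and (270,337), and a pink one at (327,337). In the top view they are at (211,252), (322,259), (240,239), (182,242) and (202,285). The stand runs from the flask at (239,180) to the handle at (321,183). Next I measure.

```bash
cat > h.py <<'E'
from cell import arm, eyes, job
import cv2, numpy as np
from scipy.spatial.transform import Rotation as R
C={n:eyes.camera_model(n) for n in("side","top")}
def ray(n,xy):
    c=C[n];Rm=cv2.Rodrigues(c['rvec'])[0];u=cv2.undistortPoints(np.array([[xy]],float),c['intrinsics'],c['D'])[0,0]
    return -Rm.T@c['tvec'], Rm.T@np.array([u[0],u[1],1])
def onz(n,xy,z):
    o,d=ray(n,xy);return o+d*(z-o[2])/d[2]
def tri(a,b):
    A=[];y=[]
    for n,xy in(("side",a),("top",b)):
        o,d=ray(n,xy);d=d/np.linalg.norm(d);P=np.eye(3)-np.outer(d,d);A.append(P);y.append(P@o)
    A=np.vstack(A);y=np.hstack(y);s=np.linalg.lstsq(A,y,rcond=None)[0]
    return s,np.linalg.norm(A@s-y)
def proj(n,p):
    c=C[n];return cv2.projectPoints(np.array(p,float).reshape(-1,1,3),c['rvec'],c['tvec'],c['intrinsics'],c['D'])[0][:,0]
def crop(n,x0,y0,w,h,k,f,img=None):
    if img is None: img=eyes.get_image(n)
    cv2.imwrite("pics/"+f,cv2.resize(img[y0:y0+h,x0:x0+w],None,fx=k,fy=k,interpolation=cv2.INTER_CUBIC))
E
python3 - <<'E'
from h import *
for q in ["stopper","big_stopper","neck","handle","pointer","mark_tip","stand","dish"]:
    for n in("side","top"):
        for d in eyes.pinpoint(n,q)[:6]: print(q,n,np.round(d['xy'],1),round(d['confidence'],2))
crop("side",200,170,130,130,6,"s1.png");crop("top",205,150,160,70,5,"t1.png")
crop("top",165,220,180,90,4,"t2.png");crop("side",240,200,140,160,4,"s2.png")
E
```

```text
stopper side [270.5 340.2] 0.83
stopper side [325.9 342. ] 0.79
stopper side [297.8 289.3] 0.49
stopper side [295.9 319.3] 0.47
stopper top [185.3 241.4] 0.68
stopper top [241.2 239.3] 0.64
stopper top [205.9 285.3] 0.63
stopper top [216.7 250.9] 0.41
big_stopper side [349.6 234.3] 0.84
big_stopper side [295.5 317.9] 0.73
big_stopper top [319.5 257.9] 0.69
neck side [234.1 230.2] 0.74
neck top [235.5 172. ] 0.65
neck top [334.7 168.3] 0.64
handle side [283.5 195.2] 0.8
handle top [319.7 182.5] 0.51
pointer side [272.  193.3] 0.91
pointer top [317.4 167.2] 0.72
mark_tip top [140.7 180.9] 0.63
mark_tip top [337.  169.3] 0.36
stand side [265.8 244.6] 0.7
stand side [265.1 391.4] 0.69
stand top [281.3 185.1] 0.88
dish top [274.7 258.5] 0.69
dish top [282.1 183.1] 0.55
```

Run:
```python
from h import *
for q in ["stopper","big_stopper"]:
    for n in("side","top"):
        for d in eyes.outline_of(n,q)[:6]: print(q,n,np.round(d['xy'],1),round(d['confidence'],2),d['mask'].sum())
```

```text
stopper side [271.9 335. ] 0.81 227
stopper side [325.3 336.7] 0.8 235
stopper side [296.2 312.9] 0.61 212
stopper side [299.  285.1] 0.6 197
stopper side [280.6 198.2] 0.57 393
stopper side [309.4 154. ] 0.2 621
stopper top [241.8 238.2] 0.53 136
big_stopper side [351.3 233.8] 0.61 322
big_stopper top [317.1 257.2] 0.83 333
```

View pics/s1.png

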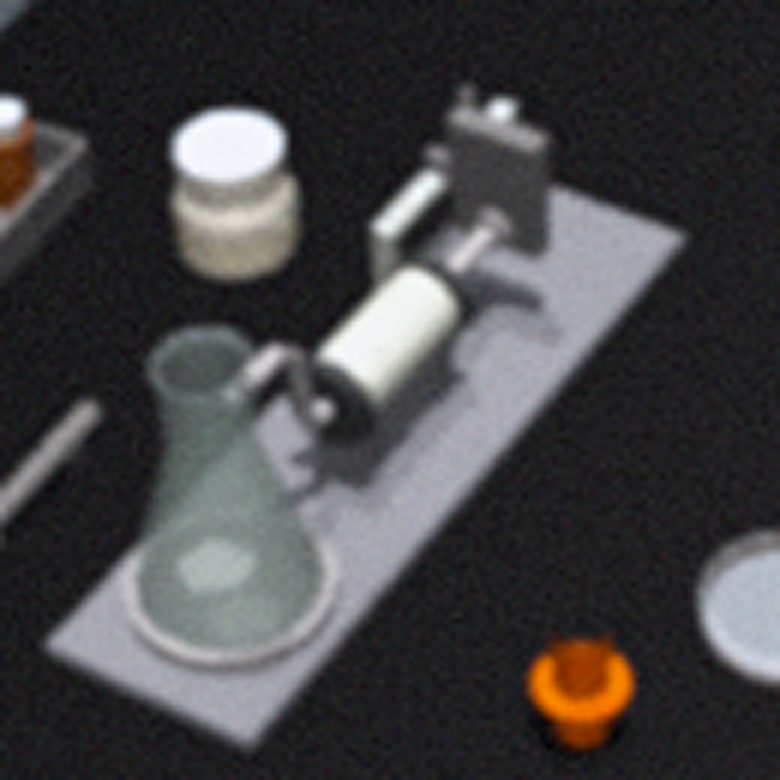

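View pics/t1.png

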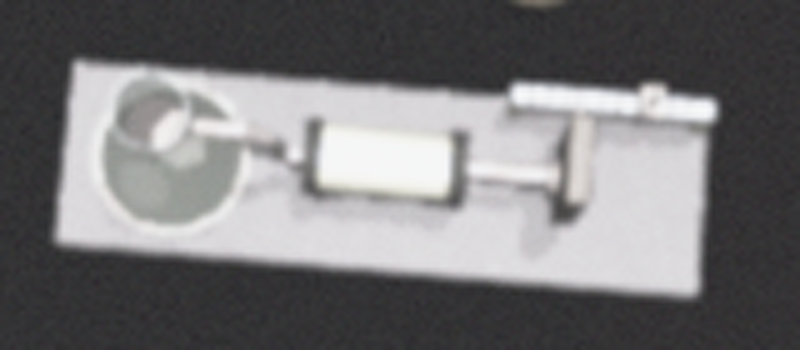

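View pics/t2.png

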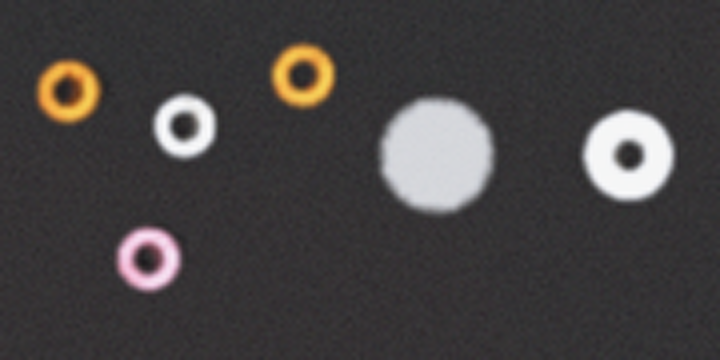

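View pics/s2.png

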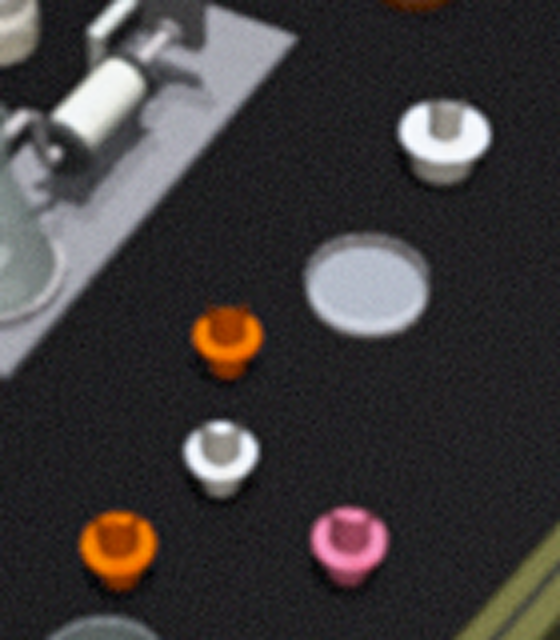

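The white stopper at side (295.5,313.7) / top (211,251.5), with its narrow flange, fits. The white one at top (322,259) is clearly larger, at 90 against 62 crop pixels. Both crops confirm this.

Run:
```python
from h import *
top=eyes.get_image("top");side=eyes.get_image("side")
# white stopper: outer contour
def blob(img,x0,y0,x1,y1,th):
    g=cv2.cvtColor(img,cv2.COLOR_BGR2GRAY)[y0:y1,x0:x1]
    g=cv2.resize(g,None,fx=8,fy=8,interpolation=cv2.INTER_CUBIC)
    c,_=cv2.findContours((g>th).astype(np.uint8),cv2.RETR_EXTERNAL,cv2.CHAIN_APPROX_NONE)
    c=max(c,key=cv2.contourArea);e=cv2.fitEllipse(c);b=cv2.boundingRect(c)
    return (np.array(e[0])+.5)/8-.5+[x0,y0],np.array(e[1])/8,np.array(b)/8+[x0,y0,0,0]
for th in(100,140):
    t=blob(top,196,236,227,268,th);print(t); s=blob(side,280,298,312,330,th);print(s)
    p=onz("top",t[0],.029);print("stopper top@z.029",p, "flange w",t[1]/391*1.05)
print("side@.028",onz("side",[295.5,313.5],.028), tri([295.5,313.5],t[0]))
n=tri([233.8,230.3],[235.6,173.]);print("neck",n)
cs=[onz("top",[205+a/5,150+b/5],.012) for a,b in((75,62),(708,130),(697,297),(55,243))];print(np.round(cs,4))
# side corners of base
cs2=[onz("side",[200+a/6,170+b/6],.012) for a,b in((45,648),(250,748),(688,236),(558,185))];print(np.round(cs2,4))
c=np.mean(cs,0);print(c)
v=(cs[0]+cs[3]-cs[1]-cs[2])/2;print("yaw of own y",np.arctan2(v[1],v[0]),np.linalg.norm(v))
for q in ("handle","pointer"):
    a=eyes.pinpoint("side",q);b=eyes.pinpoint("top",q)
    print(q,tri(a[0]['xy'],b[0]['xy']) if a and b else (a,b))
```

```text
(array([210.764328  , 251.10086823]), array([15.98568726, 16.2408886 ]), array([203.25 , 243.375,  16.   ,  16.375]))
(array([294.80826092, 313.34190559]), array([17.33295631, 18.18663216]), array([285.75 , 305.125,  19.   ,  18.625]))
stopper top@z.029 [0.4478524  0.17580747 0.029     ] flange w [0.04292832 0.04361364]
(array([210.76382828, 251.09757328]), array([15.18764305, 15.38483715]), array([203.625, 243.75 ,  15.125,  15.625]))
(array([295.19916725, 313.08523178]), array([14.35743809, 17.36987305]), array([286.25 , 305.375,  18.125,  15.75 ]))
stopper top@z.029 [0.44786177 0.17580899 0.029     ] flange w [0.04078523 0.04131478]
side@.028 [0.44572248 0.17551885 0.028     ] (array([0.44686535, 0.17563225, 0.02768769]), np.float64(0.0015347790024072985))
neck (array([0.64965156, 0.09438698, 0.15030607]), np.float64(0.002441143556572455))
[[ 0.7105  0.1546  0.012 ]
 [ 0.6669 -0.2221  0.012 ]
 [ 0.5669 -0.2124  0.012 ]
 [ 0.6016  0.165   0.012 ]]
[[ 0.708   0.1591  0.012 ]
 [ 0.599   0.1694  0.012 ]
 [ 0.5645 -0.2105  0.012 ]
 [ 0.6411 -0.2195  0.012 ]]
[ 0.63647078 -0.02872994  0.012     ]
yaw of own y 1.4673341113480463 0.37905120409919285
handle (array([ 0.62611717, -0.12970814,  0.10782834]), np.float64(0.00010456791162497496))
pointer (array([ 0.66514827, -0.12487158,  0.09981696]), np.float64(0.003258324308333443))
```

```bash
cat >> h.py <<'E'
def T():
    s=arm.get_state();q=s['eef_rot'];return np.array(s['ee_pos']),R.from_quat([q[1],q[2],q[3],q[0]])
def target(yaw,flip=1):
    # tool x down, y = flip*stand y
    y=flip*np.array([-np.sin(yaw),np.cos(yaw),0]);x=np.array([0,0,-1.]);return R.from_matrix(np.c_[x,y,np.cross(x,y)])
def delta(p,yaw,flip=1,lim=True):
    P,Q=T();rv=(Q.inv()*target(yaw,flip)).as_rotvec(degrees=True)
    print("world d mm",np.round((np.array(p)-P)*1e3,1),"tool d now",np.round(Q.inv().apply(np.array(p)-P)*1e3,1),"turn deg",np.round(rv,2),
     "tool d after turn",np.round(target(yaw,flip).inv().apply(np.array(p)-P)*1e3,1))
E
python3 - <<'E'
from h import *
P,Q=T();print(np.round(Q.as_matrix(),4))
for f in(1,-1): delta([.447,.1757,.15],-.091,f)
E
```

```text
[[ 0.      0.2453  0.9695]
 [-0.      0.9695 -0.2453]
 [-1.     -0.      0.    ]]
world d mm [ 287.5 -454.4  -33.3] tool d now [  33.3 -370.   390.2] turn deg [-8.98  0.    0.  ] tool d after turn [  33.3 -426.4  327.6]
world d mm [ 287.5 -454.4  -33.3] tool d now [  33.3 -370.   390.2] turn deg [171.02   0.    -0.  ] tool d after turn [  33.3  426.4 -327.6]
```

Emit:
drive_tool(plan=[[0,-10,8,-4.5,0,0],[0,-21,16,-4.5,0,0],[0,-25,19,0,0,0],[0,-25,19,0,0,0],[0,-25,19,0,0,0],[0,-25,19,0,0,0],[0,-25,19,0,0,0],[0,-25,19,0,0,0],[0,-25,19,0,0,0],[0,-25,19,0,0,0],[0,-25,19,0,0,0],[0,-25,19,0,0,0],[0,-25,19,0,0,0],[0,-25,19,0,0,0],[0,-25,19,0,0,0],[0,-25,19,0,0,0],[0,-25,19,0,0,0],[0,-20,18,0,0,0]], gripper=120, squeeze=15)

```text
time: 3.1
ee_pos: [0.4437, 0.1724, 0.1836]
eef_rot: [0.707, 0.032, 0.706, -0.032]
contact_force: [0.5, 0.3, 0.5]
gripper_width: 0.0502
```

Run:
```python
from h import *
print(arm.get_state()['gripper_width'],arm.get_state()['time'])
delta([.447,.1757,.09],-.091)
crop("top",165,200,140,100,5,"t3.png");crop("side",230,220,140,130,5,"s3.png")
print(proj("side",[T()[0]]),proj("top",[T()[0]]))
```

```text
0.0501605410830293 3.1
world d mm [  3.3   3.3 -93.6] tool d now [93.6  3.6  2.9] turn deg [-0.03  0.05 -0.  ] tool d after turn [93.6  3.6  3. ]
[[296.20122483 268.42331096]] [[202.15096248 251.6020956 ]]
```

Emit:
drive_tool(plan=[[10,1,1,0,0,0],[20,1,1,0,0,0],[20,1,1,0,0,0],[20,1,0,0,0,0],[15,0,0,0,0,0],[5,0,0,0,0,0],[0,0,0,0,0,0]])

```text
time: 3.78
ee_pos: [0.4442, 0.1785, 0.091]
eef_rot: [0.705, 0.031, 0.708, -0.032]
contact_force: [-0.4, 0.3, 0.5]
gripper_width: 0.0505
```

Run:
```python
from h import *
delta([.447,.1757,.034],-.091)
crop("top",165,200,140,100,5,"t4.png");crop("side",230,220,140,130,5,"s4.png")
print(proj("side",[T()[0]]),proj("top",[T()[0]]))
```

```text
world d mm [  2.8  -2.8 -57. ] tool d now [57.  -2.4  3.2] turn deg [ 0.11 -0.23  0.07] tool d after turn [57.  -2.5  3. ]
[[294.47258048 296.78440213]] [[205.76466486 251.36710717]]
```

View pics/t4.png

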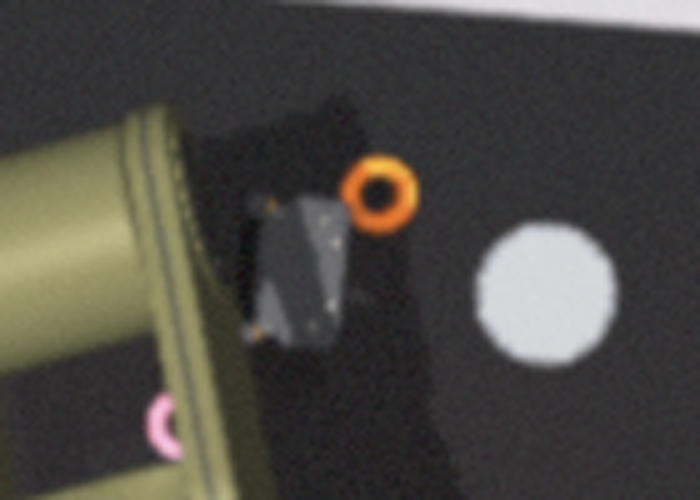

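View pics/s4.png

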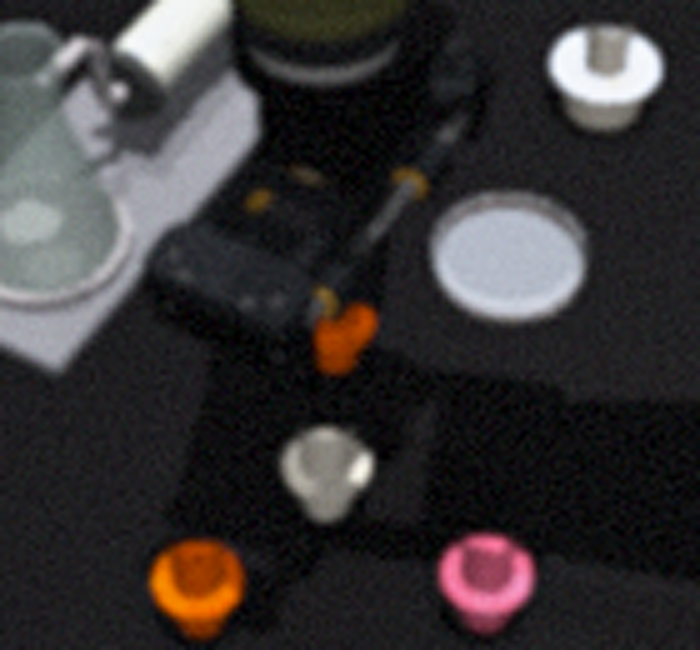

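Emit:
drive_tool(plan=[[8,-1,1,0,0,0],[12,-1,1,0,0,0],[15,0,0,0,0,0],[10,0,0,0,0,0],[8,0,0,0,0,0],[4,0,0,0,0,0],[0,0,0,0,0,0]])

```text
time: 4.47
ee_pos: [0.4473, 0.1755, 0.035]
eef_rot: [0.706, 0.032, 0.707, -0.032]
contact_force: [-0.6, 0.3, -0.1]
gripper_width: 0.0505
```

Run:
```python
from h import *
delta([.447,.1757,.034],-.091);print(arm.get_state()['contact_force'])
crop("side",260,260,80,80,8,"s5.png")
delta([.447,.1757,.034],-.091)
```

```text
world d mm [-0.3  0.2 -1. ] tool d now [ 1.   0.2 -0.3] turn deg [ 0.01 -0.12  0.05] tool d after turn [ 1.   0.2 -0.3]
[-0.62798918  0.33658556 -0.13080838]
world d mm [-0.9  0.  -1.9] tool d now [ 1.9 -0.1 -0.9] turn deg [ 0.01 -0.05  0.02] tool d after turn [ 1.9 -0.1 -0.9]
```

View pics/s5.png

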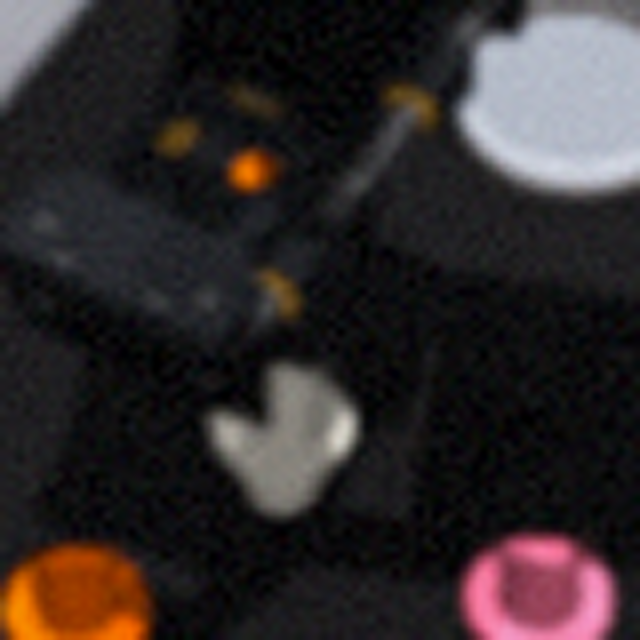

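The side view shows the near finger over the flange at about (291,310), beside the white grip. Closing.

Emit:
drive_tool(plan=[[0,0,0,0,0,0],[0,0,0,0,0,0],[0,0,0,0,0,0],[0,0,0,0,0,0],[0,0,0,0,0,0],[0,0,0,0,0,0]], gripper=255, squeeze=15)

```text
time: 5.02
ee_pos: [0.4482, 0.1758, 0.0365]
eef_rot: [0.707, 0.032, 0.706, -0.032]
contact_force: [0.2, -0.2, 0.9]
gripper_width: 0.0159
```

Run:
```python
from h import *
crop("side",260,260,80,80,8,"s6.png");crop("top",165,200,140,100,5,"t6.png")
print(arm.get_state()['gripper_width'])
```

```text
0.007595525689833476
```

View pics/s6.png

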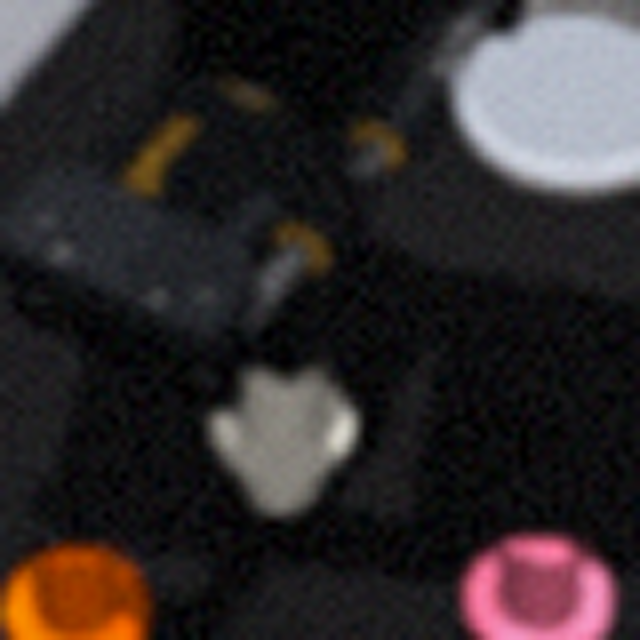

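View pics/t6.png

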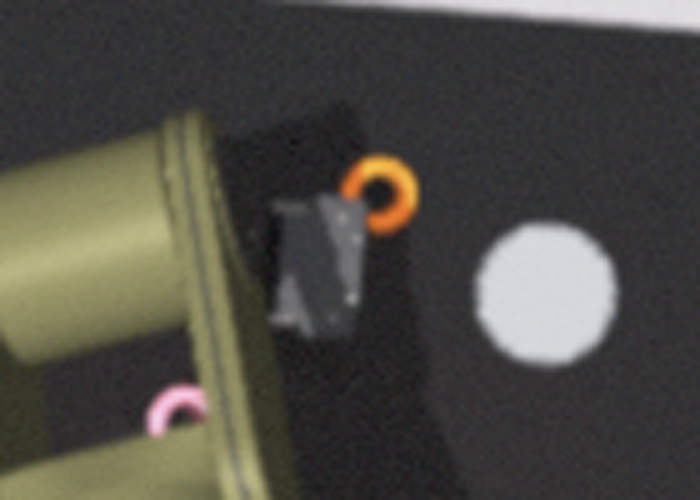

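Run:
```python
from h import *
P,Q=T();y=Q.apply([0,1,0]);x=Q.apply([1,0,0]);s=arm.get_state()
print(P,s['gripper_width'],s['contact_force'],s['qpos'])
print(ray("side",[280,210])[0],ray("top",[280,210])[0])
f=lambda p:np.round((proj("side",[p])[0]-260)*8)
print("tcp",f(P),"grasp",f(P-.019*x),"+25y",f(P+.025*y),"-25y",f(P-.025*y), "body",f(P-.078*x))
b=np.array([.447,.1757,0])
for z in(0,.026,.03,.064): print(z,f(b+[0,0,z]))
print("top", [np.round((proj("top",[b+[0,0,z]])[0]-[165,220])*4) for z in (0,.028,.064)])
```

```text
[0.44812617 0.17579869 0.03633729] 0.007595525689833476 [ 0.69966565 -0.55379257 -0.37961004] [ 2.62308868e-01 -1.12129007e-01  2.14798136e+00 -6.50484928e-05
  1.10563634e+00 -1.21780771e+00]
[0.13338164 0.81978316 0.9691703 ] [ 0.43209376 -0.00820382  1.14982096]
tcp [276. 409.] grasp [276. 369.] +25y [233. 468.] -25y [318. 351.] body [274. 238.]
0 [281. 484.]
0.026 [280. 431.]
0.03 [280. 423.]
0.064 [279. 351.]
top [array([190., 126.]), array([183., 126.]), array([175., 125.])]
```

Run:
```python
from h import *
P,Q=T()
img=eyes.get_image("side");big=cv2.resize(img[200:350,220:370],None,fx=4,fy=4,interpolation=cv2.INTER_CUBIC)
big=np.clip(big.astype(float)*2.0,0,255).astype(np.uint8)
def L(a,b,c):
    u=[tuple(int(v) for v in (proj("side",[P+Q.apply(np.array(k)/1e3)])[0]-[220,200])*4) for k in(a,b)];cv2.line(big,u[0],u[1],c,1)
# body box: both options
for (hy,hz,c) in((90,37.5,(0,255,0)),(37.5,90,(255,0,255))):
    cs=[(-78,hy,hz),(-78,-hy,hz),(-78,-hy,-hz),(-78,hy,-hz)]
    for i in range(4): L(cs[i],cs[(i+1)%4],c)
L((0,0,0),(-78,0,0),(0,255,255))
b=np.array([.447,.1757,0])
for z,r,c in((0,.011,(255,0,0)),(.03,.0205,(255,0,0)),(.064,.0125,(0,0,255))):
    a=np.linspace(0,2*np.pi,40);pts=(proj("side",b+np.c_[r*np.cos(a),r*np.sin(a),a*0+z])-[220,200])*4
    cv2.polylines(big,[pts.astype(int)],True,c,1)
cv2.imwrite("pics/o1.png",big)
```

```text
(no output)
```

View pics/o1.png

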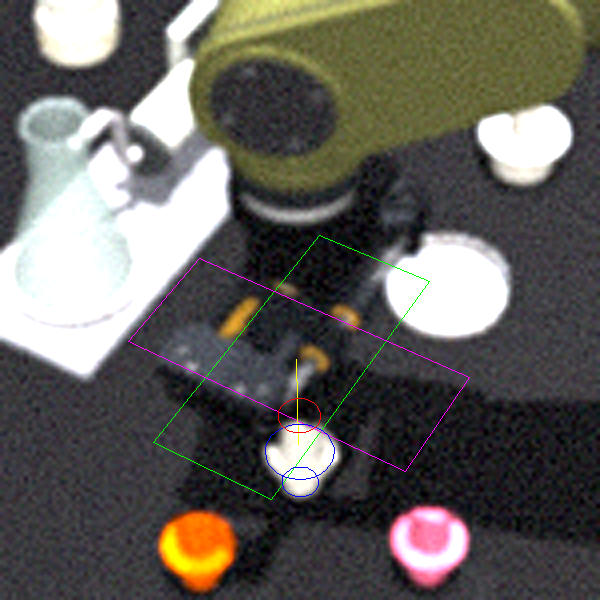

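Run:
```python
from h import *
t=cv2.imread("pics/top0.png");s=cv2.imread("pics/side0.png")
def c(i,x,y,g): return np.clip(cv2.resize(i[y-14:y+14,x-14:x+14],None,fx=9,fy=9,interpolation=cv2.INTER_CUBIC).astype(float)*g,0,255)
r1=np.hstack([c(t,211,252,1.3),c(t,322,259,1.3),c(t,202,285,1.3)])
r2=np.hstack([c(s,295,314,1.3),c(s,350,235,1.3),c(s,327,337,1.3)])
cv2.imwrite("pics/z1.png",np.vstack([r1,r2]).astype(np.uint8))
```

```text
(no output)
```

View pics/z1.png

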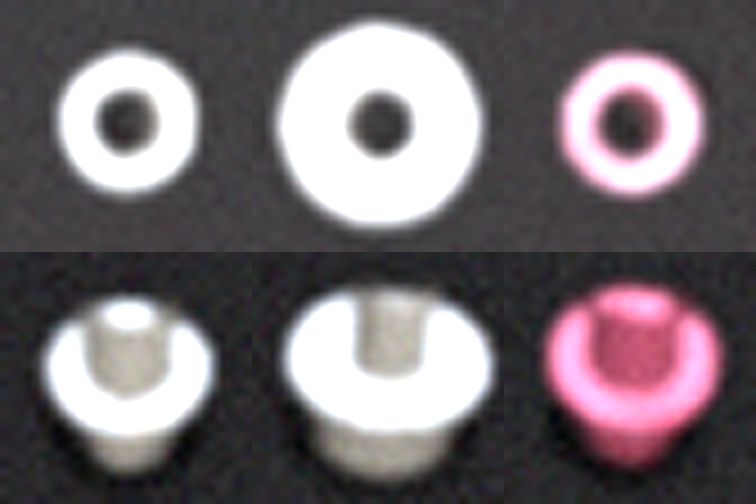

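Run:
```python
from h import *
i=eyes.get_image("side")
c=np.clip(cv2.resize(i[275:335,260:330],None,fx=10,fy=10,interpolation=cv2.INTER_CUBIC).astype(float)*3,0,255)
cv2.imwrite("pics/z2.png",c.astype(np.uint8))
```

```text
(no output)
```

View pics/z2.png

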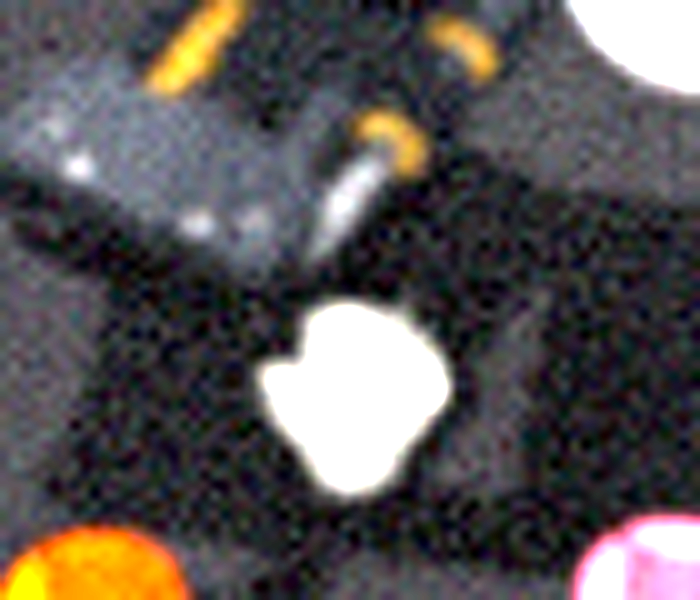

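Run:
```python
from h import *
s=arm.get_state();print(s['gripper_width'],s['time'],s['ee_pos'])
```

```text
0.0020036171035848916 5.2167 [0.44811928 0.1757646  0.03626894]
```

Emit:
drive_tool(plan=[[0,0,0,0,0,0]])

```text
time: 5.3
ee_pos: [0.4481, 0.1758, 0.0363]
eef_rot: [0.706, 0.032, 0.706, -0.032]
contact_force: [0.9, -0.3, -0.3]
gripper_width: 0.0007
```

Emit:
drive_tool(plan=[[-10,0,0,0,0,0],[-20,0,0,0,0,0],[-20,0,0,0,0,0],[-20,0,0,0,0,0],[-20,0,0,0,0,0],[-10,0,0,0,0,0],[0,0,0,0,0,0]], gripper=120)

```text
time: 5.88
ee_pos: [0.4502, 0.1764, 0.1399]
eef_rot: [0.708, 0.033, 0.704, -0.031]
contact_force: [0.9, 0.1, -0.0]
gripper_width: 0.0416
```

```bash
cat >> h.py <<'E'
def ov(f,n="side",x0=220,y0=180,w=150,h=150,k=5,g=3.,st=None):
    P,Q=T();gw=arm.get_state()['gripper_width']*500
    img=eyes.get_image(n);big=np.clip(cv2.resize(img[y0:y0+h,x0:x0+w],None,fx=k,fy=k,interpolation=cv2.INTER_CUBIC).astype(float)*g,0,255).astype(np.uint8)
    def L(a,b,c):
        u=[tuple(int(v) for v in (proj(n,[P+Q.apply(np.array(m)/1e3)])[0]-[x0,y0]+.5)*k) for m in(a,b)];cv2.line(big,u[0],u[1],c,1)
    L((0,0,0),(-78,0,0),(0,255,255))
    for s in(1,-1):
        for yy in(gw,gw+12):
            L((0,s*yy,-10),(-59,s*yy,-10),(0,255,0));L((0,s*yy,10),(-59,s*yy,10),(0,255,0));L((0,s*yy,10),(0,s*yy,-10),(0,255,0))
    if st is not None:
        for z,r,c in((0,.011,(255,0,0)),(.03,.0205,(255,0,0)),(.064,.0125,(0,0,255))):
            a=np.linspace(0,2*np.pi,40);pts=(proj(n,np.array(st)+np.c_[r*np.cos(a),r*np.sin(a),a*0+z])-[x0,y0]+.5)*k
            cv2.polylines(big,[pts.astype(int)],True,c,1)
    cv2.imwrite("pics/"+f,big)
E
python3 - <<'E'
from h import *
ov("o2.png",st=[.447,.1757,0])
ov("o2t.png",n="top",x0=150,y0=170,st=[.447,.1757,0])
E
```

```text
(no output)
```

View pics/o2.png

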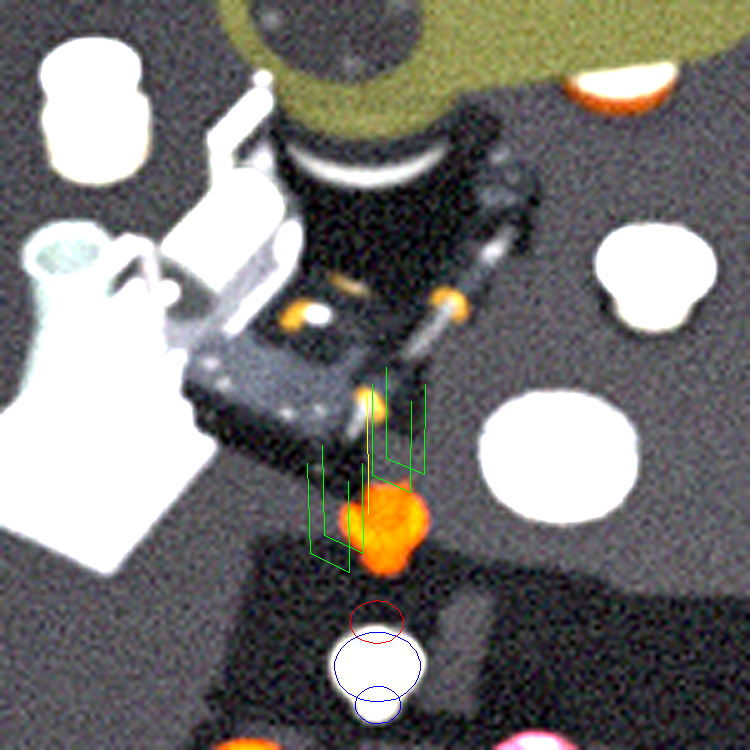

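View pics/o2t.png

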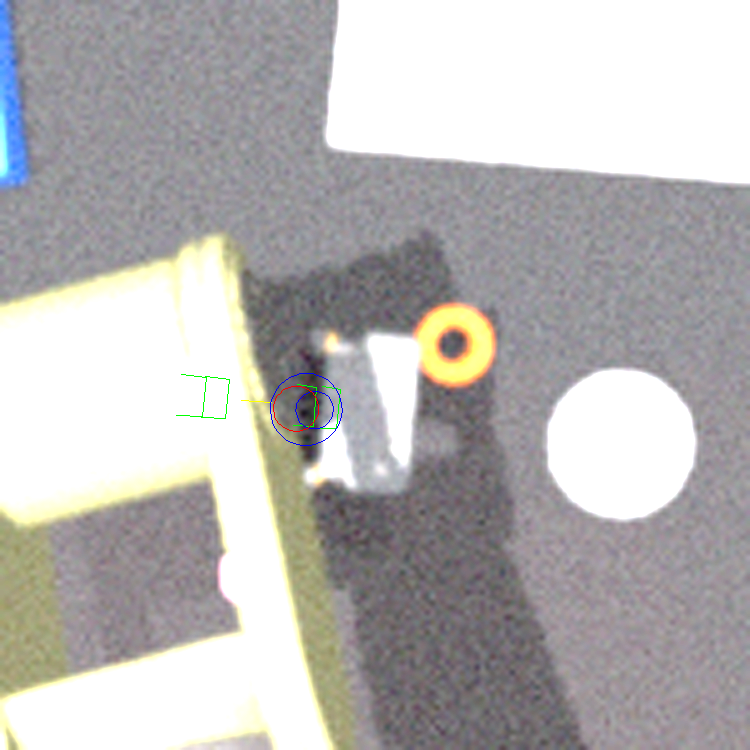

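Run:
```python
from h import *
for xy in([332,275],[262,262],[265,250],[240,275]):
  for z in(.14,.2): print(xy,onz("side",xy,z))
```

```text
[332, 275] [0.37989026 0.11976136 0.14      ]
[332, 275] [0.36205253 0.17041598 0.2       ]
[262, 262] [0.54259456 0.15131299 0.14      ]
[262, 262] [0.5129833  0.19968449 0.2       ]
[265, 250] [0.55465947 0.11365165 0.14      ]
[265, 250] [0.52417517 0.16474838 0.2       ]
[240, 275] [0.56885446 0.20820608 0.14      ]
[240, 275] [0.537343   0.25246071 0.2       ]
```

Emit:
drive_tool(plan=[[0,-10,-10,0,0,0],[0,-20,-20,0,0,0],[0,-20,-20,0,0,0],[0,-13,-15,0,0,0],[0,0,0,0,0,0],[0,0,0,0,0,0]])

```text
time: 6.48
ee_pos: [0.3767, 0.1186, 0.1348]
eef_rot: [0.706, 0.032, 0.707, -0.032]
contact_force: [0.0, 0.3, 0.0]
gripper_width: 0.0504
```

Run:
```python
from h import *
ov("o3.png",x0=240,y0=190,g=1.5,st=[.447,.1757,0])
ov("o3t.png",n="top",x0=150,y0=170,g=1.5,st=[.447,.1757,0])
```

```text
(no output)
```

View pics/o3.png

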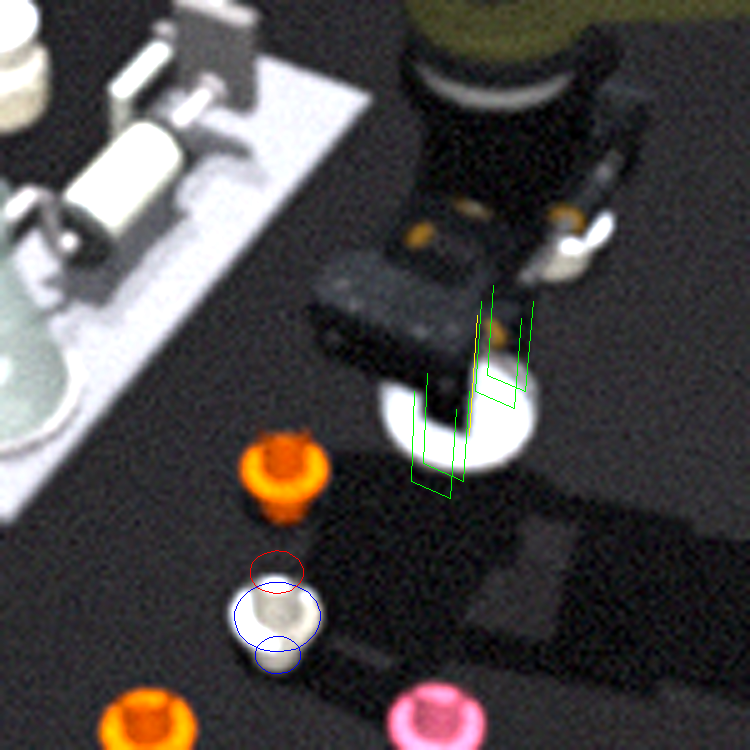

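View pics/o3t.png

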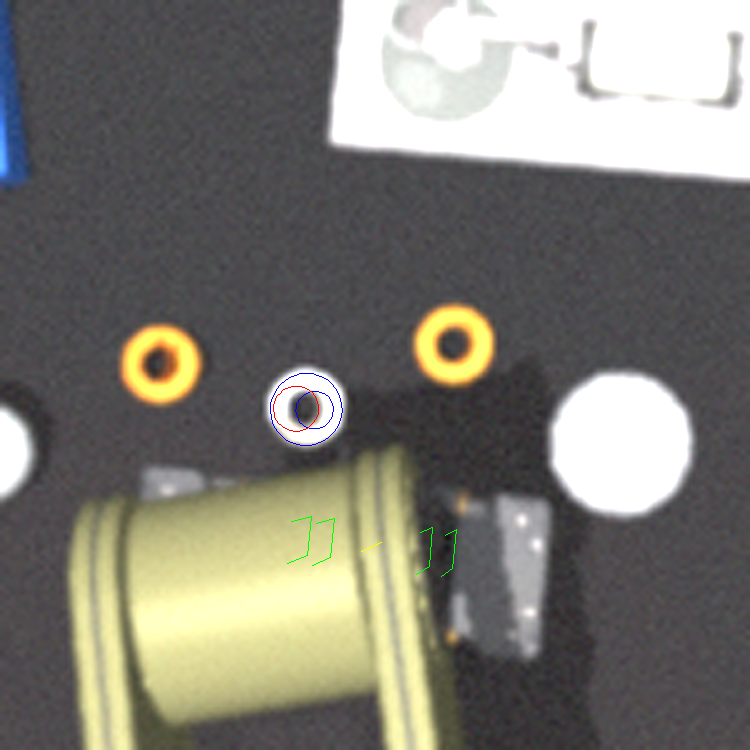

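Run:
```python
from h import *
p,e=tri([240+313/5,190+288/5],[150+146/5,170+470/5]);P,Q=T();print(p,e,P,"in tool mm",Q.inv().apply(p-P)*1e3)
# fingertip near: side
for dz in(0,.02,.04,.05,.06):
    print(dz,[np.round((proj("side",[P+[0,0,dz]+Q.apply(np.array(k)/1e3)])[0]-[240,190])*5) for k in((0,25,-10),(0,37,-10),(0,37,10),(-78,90,37.5),(-78,90,-37.5),(-78,-90,-37.5))])
im=cv2.imread("pics/o3.png")
```

```text
[0.41590856 0.20239144 0.28770442] 0.000657116833208143 [0.37771609 0.1191335  0.13556007] in tool mm [-152.18037407   86.36159051   30.35226316]
0 [array([459., 477.]), array([446., 495.]), array([406., 478.]), array([292., 414.]), array([453., 484.]), array([639., 217.])]
0.02 [array([461., 447.]), array([448., 465.]), array([408., 448.]), array([292., 381.]), array([455., 451.]), array([643., 185.])]
0.04 [array([463., 417.]), array([450., 435.]), array([409., 417.]), array([292., 347.]), array([458., 417.]), array([647., 151.])]
0.05 [array([464., 401.]), array([451., 419.]), array([410., 402.]), array([292., 330.]), array([459., 400.]), array([649., 134.])]
0.06 [array([465., 386.]), array([452., 404.]), array([410., 386.]), array([292., 312.]), array([460., 382.]), array([651., 117.])]
```

Emit:
drive_tool(plan=[[0,10,10,0,0,0],[0,20,20,0,0,0],[0,20,20,0,0,0],[0,12.5,14,0,0,0],[10,0,0,0,0,0],[20,0,0,0,0,0],[20,0,0,0,0,0],[20,0,0,0,0,0],[20,0,0,0,0,0],[8,0,0,0,0,0],[0,0,0,0,0,0],[0,0,0,0,0,0]])

```text
time: 7.58
ee_pos: [0.4467, 0.1753, 0.0378]
eef_rot: [0.706, 0.032, 0.707, -0.032]
contact_force: [-0.3, -0.3, -0.2]
gripper_width: 0.0506
```

Run:
```python
from h import *
delta([.447,.1757,.034],-.091);print(arm.get_state()['contact_force'])
ov("o4.png",x0=245,y0=245,w=90,h=90,k=8,g=2.5)
```

```text
world d mm [ 0.3  0.4 -3.8] tool d now [3.8 0.4 0.3] turn deg [ 0.02 -0.08  0.03] tool d after turn [3.8 0.4 0.3]
[-0.31945552 -0.34296702 -0.23274307]
```

View pics/o4.png

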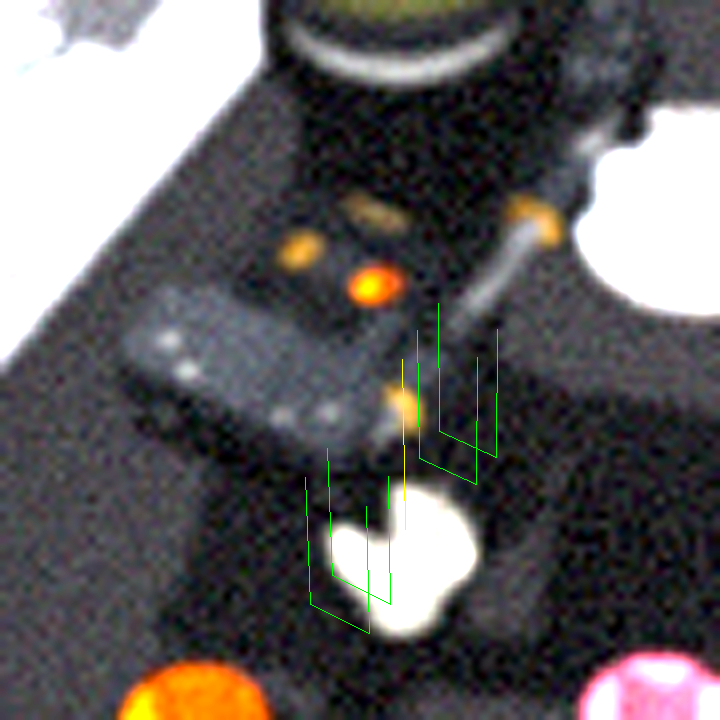

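The picture shows the near fingertip at about (290,312), roughly 35 mm higher than its reported pose. That explains why it closed above the 64 mm grip. I'll go down in small steps, watching the force.

Emit:
drive_tool(plan=[[5,0,0,0,0,0],[5,0,0,0,0,0],[4,0,0,0,0,0],[0,0,0,0,0,0]])

```text
time: 7.97
ee_pos: [0.4465, 0.1752, 0.0235]
eef_rot: [0.706, 0.032, 0.707, -0.032]
contact_force: [0.4, 0.2, -0.7]
gripper_width: 0.0504
```

Run:
```python
from h import *
delta([.447,.1757,.034],-.091)
ov("o5.png",x0=245,y0=245,w=90,h=90,k=8,g=2.5)
```

```text
world d mm [ 0.5  0.5 10.5] tool d now [-10.5   0.5   0.4] turn deg [ 0.02 -0.06  0.02] tool d after turn [-10.5   0.5   0.4]
```

View pics/o5.png

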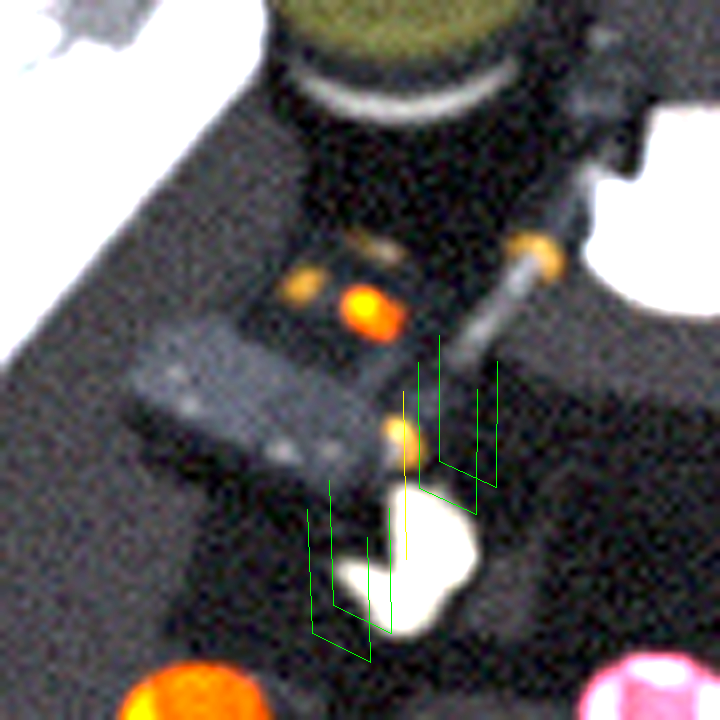

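Emit:
drive_tool(plan=[[0,0,0,0,0,0],[0,0,0,0,0,0],[0,0,0,0,0,0],[0,0,0,0,0,0],[0,0,0,0,0,0]], gripper=255, squeeze=12)

```text
time: 8.43
ee_pos: [0.4472, 0.1754, 0.0244]
eef_rot: [0.707, 0.032, 0.706, -0.032]
contact_force: [-0.2, 0.5, 0.2]
gripper_width: 0.0245
```

Run:
```python
from h import *
ov("o6.png",x0=245,y0=245,w=90,h=90,k=8,g=2.5)
s=arm.get_state();print(s['gripper_width'],s['contact_force'],s['ee_pos'])
```

```text
0.024261193775473117 [ 0.69131706 -0.03718084  0.67529373] [0.4471962  0.17544135 0.02440683]
```

View pics/o6.png

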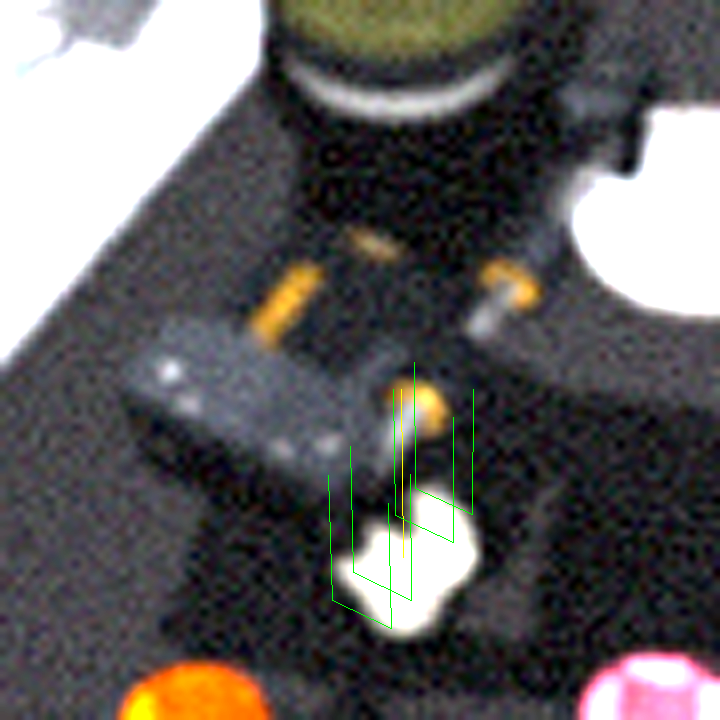

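Emit:
drive_tool(plan=[[0,0,0,0,0,0],[0,0,0,0,0,0],[3,0,0,0,0,0],[4,0,0,0,0,0],[4,0,0,0,0,0],[2,0,0,0,0,0],[0,0,0,0,0,0]], gripper=130)

```text
time: 9.07
ee_pos: [0.4463, 0.1752, 0.0102]
eef_rot: [0.706, 0.032, 0.707, -0.032]
contact_force: [0.1, -1.0, -0.2]
gripper_width: 0.0463
```

Emit:
drive_tool(plan=[[0,0,0,0,0,0],[0,0,0,0,0,0],[0,0,0,0,0,0],[0,0,0,0,0,0],[0,0,0,0,0,0]], gripper=255, squeeze=15)

```text
time: 9.48
ee_pos: [0.4472, 0.1754, 0.0114]
eef_rot: [0.707, 0.032, 0.706, -0.032]
contact_force: [0.1, 0.1, 0.4]
gripper_width: 0.0245
```

Run:
```python
from h import *
ov("o7.png",x0=245,y0=245,w=90,h=90,k=8,g=1.5)
s=arm.get_state();print(s['gripper_width'],s['contact_force'],s['ee_pos'])
```

```text
0.024330497984324725 [ 0.91625864 -0.42605661  0.9019491 ] [0.44723099 0.17540623 0.01142833]
```

View pics/o7.png

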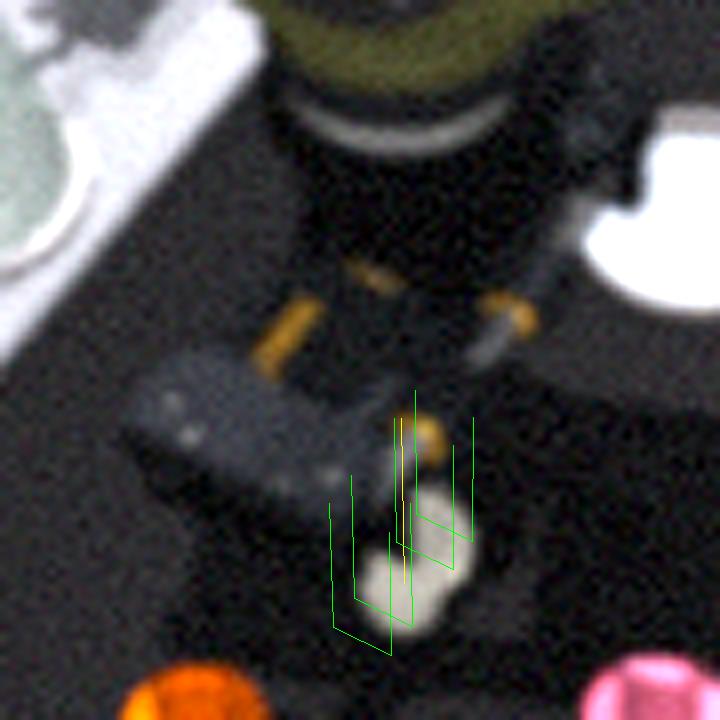

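Emit:
drive_tool(plan=[[-8,0,0,0,0,0],[-18,0,0,0,0,0],[-25,0,0,0,0,0],[-25,0,0,0,0,0],[-25,0,0,0,0,0],[-25,0,0,0,0,0],[-25,0,0,0,0,0],[-20,0,0,0,0,0],[-14,0,0,0,0,0],[-5,0,0,0,0,0],[0,0,0,0,0,0]])

```text
time: 10.45
ee_pos: [0.4479, 0.1756, 0.2033]
eef_rot: [0.708, 0.032, 0.705, -0.032]
contact_force: [-0.1, 0.0, -0.7]
gripper_width: 0.0247
```

Run:
```python
from h import *
s=arm.get_state();print(s['gripper_width'],s['contact_force'],s['ee_pos'])
delta([.649,.096,.2],-.091)
P,Q=T()
ov("o8.png",x0=220,y0=180,w=125,h=125,k=6,g=1.5,st=P+[0,0,-.0114])
```

```text
0.024733072396251544 [-0.13880197  0.02882479 -0.74842656] [0.44792594 0.17561085 0.2033003 ]
world d mm [201.1 -79.6  -3.3] tool d now [  3.9 -61.1 207.4] turn deg [ 0.02  0.19 -0.07] tool d after turn [  3.3 -61.  207.5]
```

View pics/o8.png

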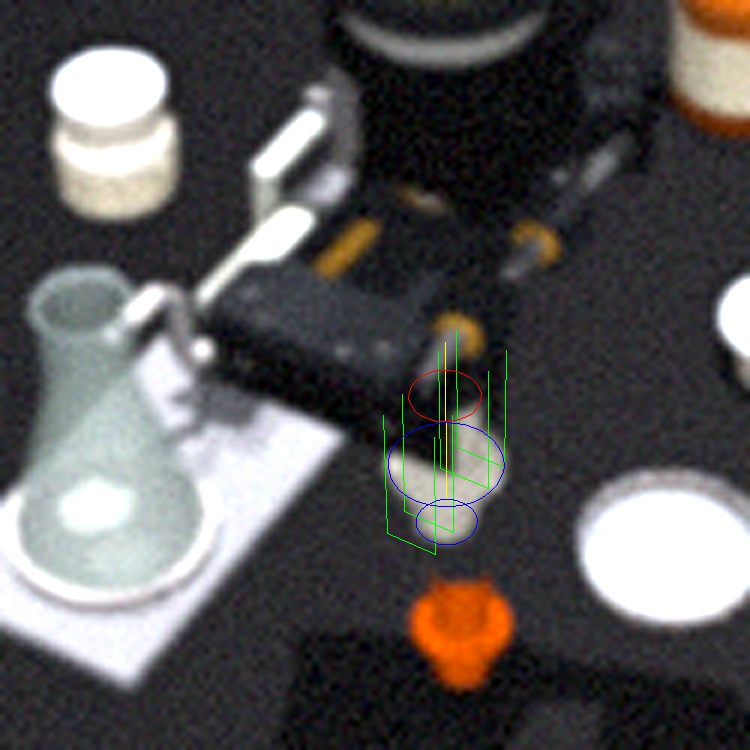

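Emit:
drive_tool(plan=[[0,-3,10,0,0,0],[0,-6,20,0,0,0],[0,-8,27,0,0,0],[0,-8,27,0,0,0],[0,-8,27,0,0,0],[0,-8,27,0,0,0],[0,-8,27,0,0,0],[0,-6,22,0,0,0],[0,-4,14,0,0,0],[0,-2,6.5,0,0,0],[0,0,0,0,0,0],[0,0,0,0,0,0]])

```text
time: 11.5
ee_pos: [0.6475, 0.0957, 0.1997]
eef_rot: [0.705, 0.032, 0.707, -0.032]
contact_force: [0.2, -0.3, -0.4]
gripper_width: 0.0244
```

Run:
```python
from h import *
s=arm.get_state();print(s['gripper_width'],s['contact_force'],s['ee_pos'])
delta([.649,.096,.16],-.091)
P,Q=T()
ov("o9.png",x0=190,y0=180,w=100,h=100,k=7,g=1.5,st=P+[0,0,-.0114])
ov("o9t.png",n="top",x0=190,y0=130,w=100,h=80,k=7,g=1.2,st=P+[0,0,-.0114])
```

```text
0.024350700995369994 [ 0.19187882 -0.31525673 -0.40364794] [0.64753445 0.09569281 0.19970879]
world d mm [  1.5   0.3 -39.7] tool d now [39.7  0.4  1.5] turn deg [ 0.   -0.16  0.01] tool d after turn [39.7  0.4  1.4]
```

View pics/o9.png

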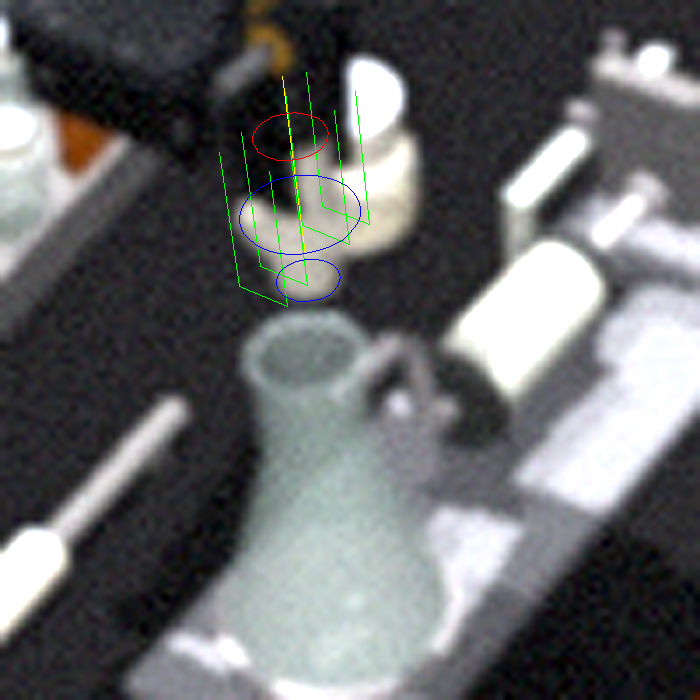

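View pics/o9t.png

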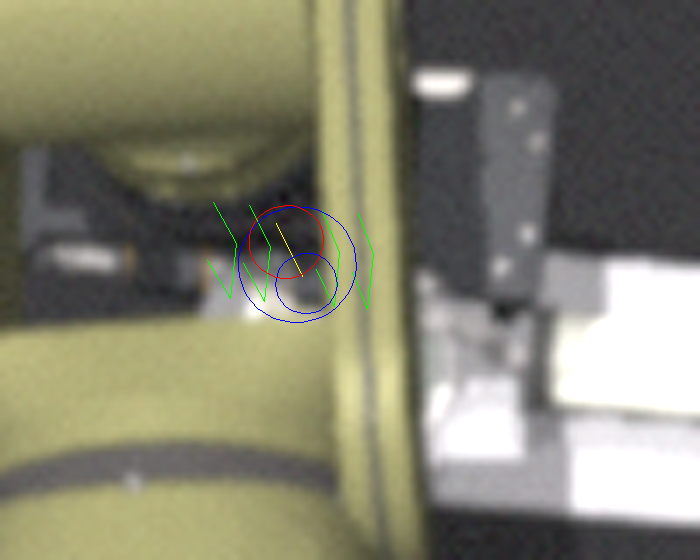

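Run:
```python
from h import *
P,Q=T()
i=eyes.get_image("side")
f=lambda p:(proj("side",[p])[0]-[190,180]+.5)*7
print("under tcp at .152",f([P[0],P[1],.152]))
for p in([.649,.096,.152],[.6497,.0944,.152],[.6476,.0995,.152],[.651,.096,.152]): print(p,f(p),(proj("top",[p])[0]))
a=np.linspace(0,2*np.pi,60)
big=cv2.resize(i[215:255,205:265],None,fx=12,fy=12,interpolation=cv2.INTER_CUBIC)
for p,c in(([P[0],P[1],.152],(0,255,255)),([.649,.096,.152],(0,0,255))):
  for r in(.0175,.0215):
    pts=(proj("side",np.array(p)+np.c_[r*np.cos(a),r*np.sin(a),a*0])-[205,215]+.5)*12
    cv2.polylines(big,[pts.astype(int)],True,c,1)
cv2.imwrite("pics/n1.png",big)
```

```text
under tcp at .152 [317.57632945 358.05104002]
[0.649, 0.096, 0.152] [313.74171779 356.40111029] [234.65137988 172.49951398]
[0.6497, 0.0944, 0.152] [314.34679921 353.0160551 ] [235.26799004 172.23109368]
[0.6476, 0.0995, 0.152] [312.09200025 363.72372618] [233.30267042 173.03744446]
[0.651, 0.096, 0.152] [308.85416461 354.76940382] [234.65725687 171.74633752]
```

View pics/n1.png

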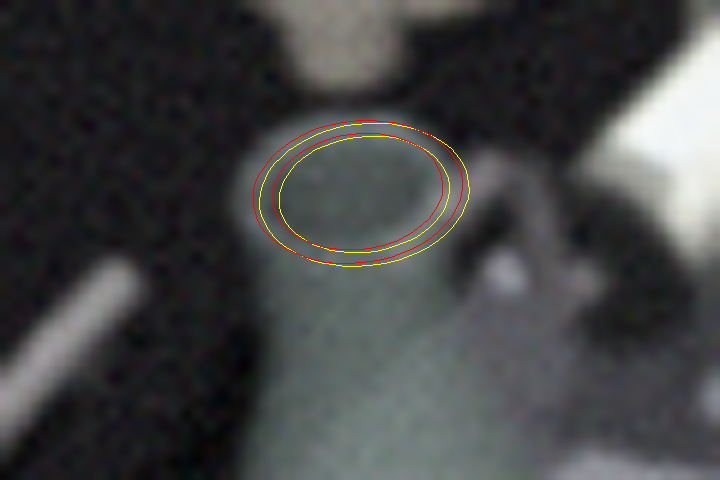

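Emit:
drive_tool(plan=[[5,0,1,0,0,0],[8,0,1,0,0,0],[8,0,0,0,0,0],[6,0,0,0,0,0],[4,0,0,0,0,0],[3,0,0,0,0,0],[0,0,0,0,0,0]])

```text
time: 12.23
ee_pos: [0.6496, 0.0957, 0.166]
eef_rot: [0.706, 0.032, 0.707, -0.032]
contact_force: [-0.0, -0.4, -0.7]
gripper_width: 0.0246
```

Run:
```python
from h import *
s=arm.get_state();print(s['gripper_width'],s['contact_force'],s['ee_pos'])
P,Q=T()
i=eyes.get_image("side")
a=np.linspace(0,2*np.pi,60)
big=cv2.resize(i[205:255,205:265],None,fx=12,fy=12,interpolation=cv2.INTER_CUBIC)
for h,r in((-.0114,.011),(.0186,.0205)):
    pts=(proj("side",P+np.c_[r*np.cos(a),r*np.sin(a),a*0+h])-[205,205]+.5)*12
    cv2.polylines(big,[pts.astype(int)],True,(0,255,255),1)
cv2.imwrite("pics/n2.png",np.clip(big*1.5,0,255).astype(np.uint8))
```

```text
0.024632468605172705 [-0.00933559 -0.43775031 -0.73517127] [0.64959572 0.0956608  0.16598512]
```

View pics/n2.png

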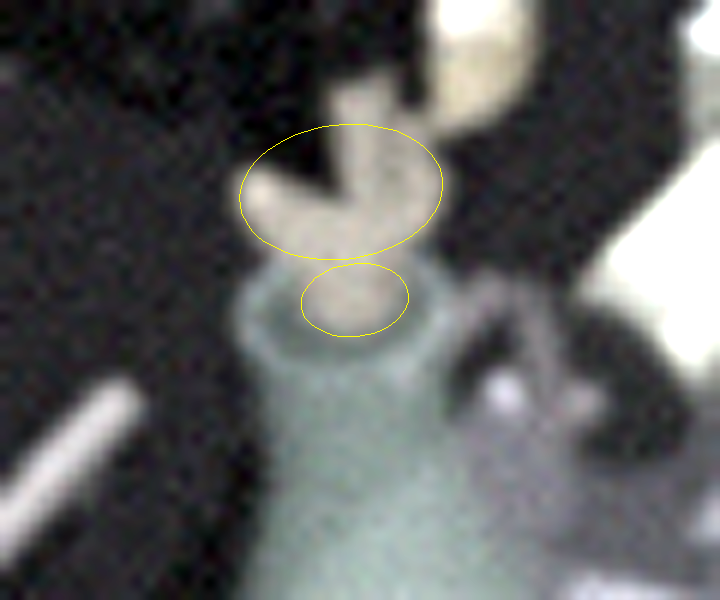

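Emit:
drive_tool(plan=[[4,0,0,0,0,0],[5,0,0,0,0,0],[5,0,0,0,0,0],[5,0,0,0,0,0],[4,0,0,0,0,0],[2,0,0,0,0,0],[0,0,0,0,0,0],[0,0,0,0,0,0]])

```text
time: 12.95
ee_pos: [0.6501, 0.0956, 0.142]
eef_rot: [0.706, 0.032, 0.706, -0.032]
contact_force: [0.4, 1.0, -0.9]
gripper_width: 0.0245
```

Emit:
drive_tool(plan=[[1,0,0,0,0,0],[1,0,0,0,0,0],[0.5,0,0,0,0,0],[0,0,0,0,0,0]])

```text
time: 13.28
ee_pos: [0.6502, 0.0957, 0.1397]
eef_rot: [0.706, 0.032, 0.706, -0.032]
contact_force: [-0.0, 0.0, -1.7]
gripper_width: 0.025
```

Emit:
drive_tool(plan=[[1,0,0,0,0,0],[1,0,0,0,0,0],[1,0,0,0,0,0],[0,0,0,0,0,0]])

```text
time: 13.62
ee_pos: [0.6504, 0.0957, 0.1376]
eef_rot: [0.707, 0.032, 0.706, -0.032]
contact_force: [-1.2, 0.1, 3.4]
gripper_width: 0.0248
```

Run:
```python
from h import *
s=arm.get_state();print(s['gripper_width'],s['contact_force'],s['ee_pos'])
crop("side",205,195,60,60,12,"n3.png")
```

```text
0.024823925941129827 [-1.22571542  0.10144648  3.43211008] [0.65039021 0.09568359 0.137552  ]
```

View pics/n3.png

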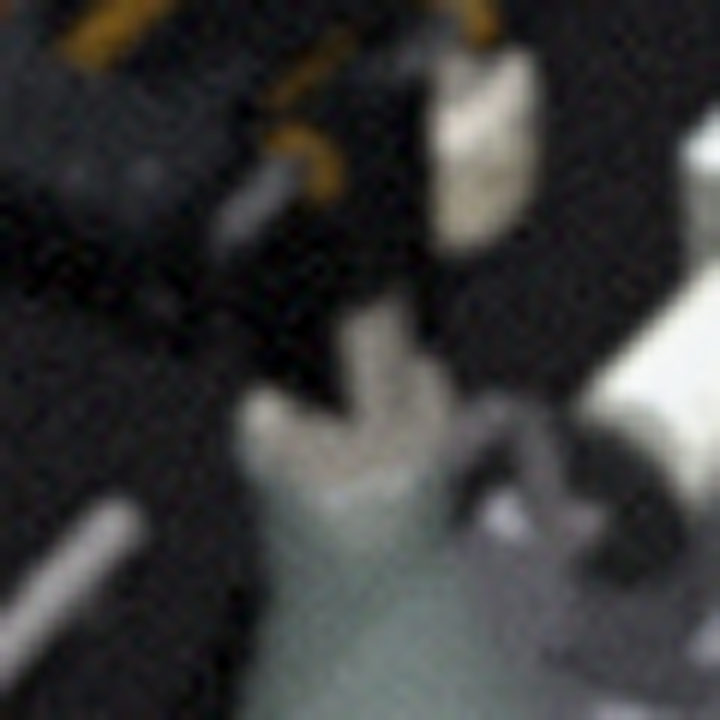

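The flange sits on the rim at pixel (234,234). The reported height is 0.1376 m against 0.1374 m expected, with 3.4 N contact. Releasing.

Emit:
drive_tool(plan=[[0,0,0,0,0,0],[0,0,0,0,0,0],[0,0,0,0,0,0],[0,0,0,0,0,0],[-10,0,0,0,0,0],[-20,0,0,0,0,0],[-25,0,0,0,0,0],[-25,0,0,0,0,0],[-20,0,0,0,0,0],[0,0,0,0,0,0]], gripper=130)

```text
time: 14.5
ee_pos: [0.6529, 0.0959, 0.2439]
eef_rot: [0.71, 0.032, 0.703, -0.032]
contact_force: [0.4, -0.5, 0.8]
gripper_width: 0.0471
```

Run:
```python
from h import *
s=arm.get_state();print(s['gripper_width'],s['contact_force'],s['ee_pos'])
i=eyes.get_image("side");a=np.linspace(0,2*np.pi,60)
big=cv2.resize(i[180:255,200:310],None,fx=7,fy=7,interpolation=cv2.INTER_CUBIC)
for z,r in((.156,.0205),(.19,.0125)):
    pts=(proj("side",np.array([.6504,.0957,0])+np.c_[r*np.cos(a),r*np.sin(a),a*0+z])-[200,180]+.5)*7
    cv2.polylines(big,[pts.astype(int)],True,(0,255,255),1)
cv2.imwrite("pics/n4.png",np.clip(big*1.3,0,255).astype(np.uint8))
```

```text
0.04707369944292732 [ 0.42704896 -0.46520748  0.7967969 ] [0.65294969 0.09585433 0.24394957]
```

View pics/n4.png

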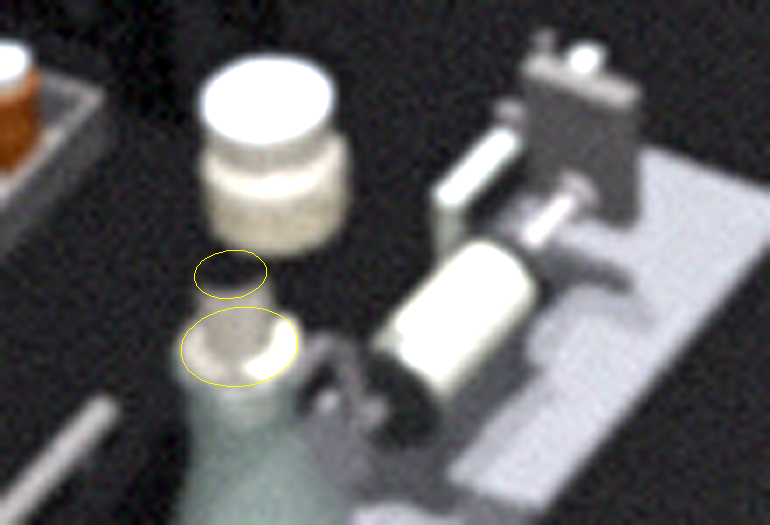

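Run:
```python
from h import *
crop("top",300,155,60,45,13,"m1t.png");crop("side",260,175,45,45,13,"m1s.png")
for n,xy,z in(("amber",(385,226),.1),("clear",(422,172),.1),("big",(322,259),.028)): print(n,onz("top",xy,z))
```

```text
amber [ 0.51021826 -0.30651119  0.1       ]
clear [ 0.65963292 -0.41804527  0.1       ]
big [ 0.42290929 -0.14133836  0.028     ]
```

View pics/m1t.png

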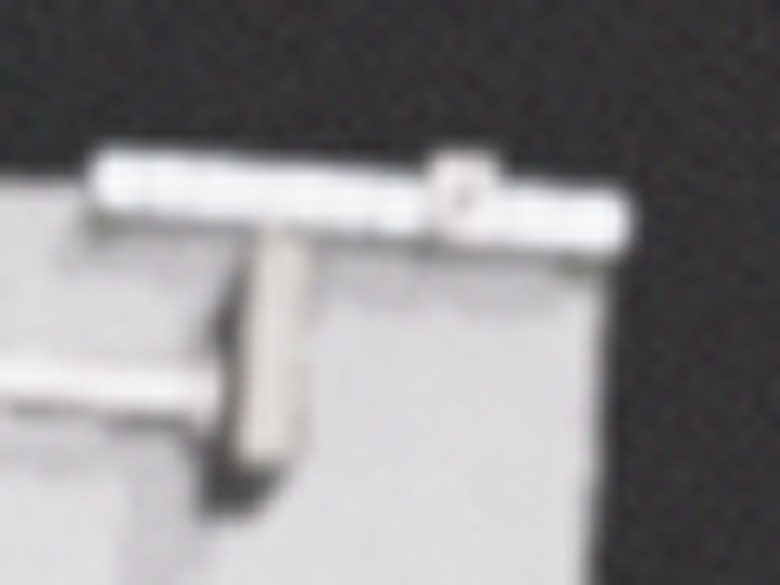

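View pics/m1s.png

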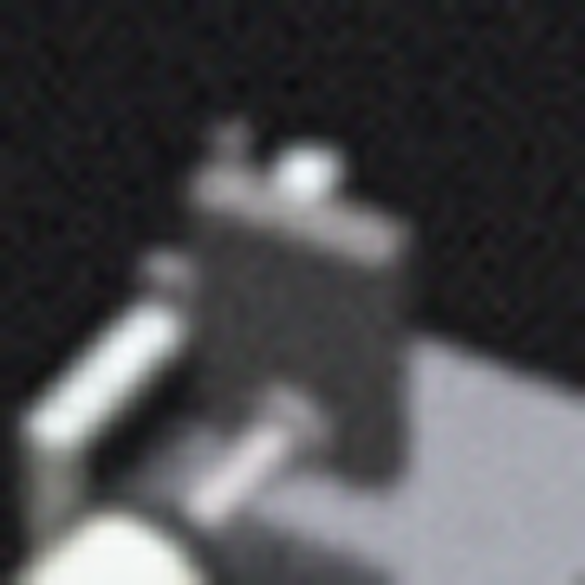

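Run:
```python
from h import *
yaw=-.091;u=np.array([-np.sin(yaw),np.cos(yaw)]);v=np.array([np.cos(yaw),np.sin(yaw)]);N=np.array([.6504,.0957])
def own(p): d=p[:2]-N;return np.round([d@v*1e3,d@u*1e3+125,p[2]*1e3],1)
t=lambda a,b:(300+a/13-.46,155+b/13-.46); s=lambda a,b:(260+a/13-.46,175+b/13-.46)
for nm,ab,z in(("plate",(274,350),.118),("plate low",(268,465),.118),("plate up",(282,235),.118),("fin",(462,193),.091),("block L",(430,200),.07),("block R",(500,200),.07),("rail L",(92,180),.059),("rail R",(632,220),.059),("stand R",(605,330),.012)): print("top",nm,own(onz("top",t(*ab),z)))
for nm,ab,z in(("fin",(232,125),.091),("pointer",(165,265),.08),("plate tl",(195,190),.118),("plate tr front",(390,265),.118),("plate tr back",(408,225),.118)): print("side",nm,own(onz("side",s(*ab),z)))
print(own(tri(s(232,125),t(462,193))[0]),own(tri(s(165,265),t(285,237))[0]))
```

```text
top plate [   0.7 -103.   118. ]
top plate low [ -23.5 -103.4  118. ]
top plate up [  25.1 -103.   118. ]
top fin [  43.6 -143.5   91. ]
top block L [  46.5 -139.5   70. ]
top block R [  47.8 -154.8   70. ]
top rail L [ 47.1 -66.5  59. ]
top rail R [  48.5 -185.7   59. ]
top stand R [  33.3 -189.1   12. ]
side fin [  49.  -151.4   91. ]
side pointer [  42.8 -112.5   80. ]
side plate tl [ 24.4 -98.6 118. ]
side plate tr front [-25.6 -97.5 118. ]
side plate tr back [ -21.9 -111.2  118. ]
[  42.1 -142.    99.8] [  34.2 -105.4   87.9]
```

Emit:
drive_tool(plan=[[0,-10,0,0,0,0],[0,-20,0,0,0,0],[0,-25,0,0,0,0],[0,-25,-1,0,0,0],[0,-25,-1,0,0,0],[0,-25,-0.5,0,0,0],[0,-25,0,0,0,0],[0,-25,0,0,0,0],[0,-25,0,0,0,0],[0,-15,0,0,0,0],[0,-8,0,0,0,0],[0,-2,0,0,0,0],[0,0,0,0,0,0]], gripper=67)

```text
time: 15.73
ee_pos: [0.6266, -0.1331, 0.2361]
eef_rot: [0.706, 0.032, 0.707, -0.032]
contact_force: [-0.4, 0.1, 0.5]
gripper_width: 0.07
```

Run:
```python
from h import *
s=arm.get_state();print(s['gripper_width'],s['contact_force'],s['ee_pos'])
delta([.6295,-.1333,.07],-.091)
ov("h1.png",x0=220,y0=110,w=110,h=110,k=6,g=1.8)
```

```text
0.07002870602301178 [-0.41072537  0.09826324  0.48099685] [ 0.6265942  -0.13314347  0.23605567]
world d mm [   2.9   -0.2 -166.1] tool d now [166.1   0.    3.1] turn deg [-0.01 -0.06 -0.04] tool d after turn [1.661e+02 1.000e-01 2.900e+00]
```

View pics/h1.png

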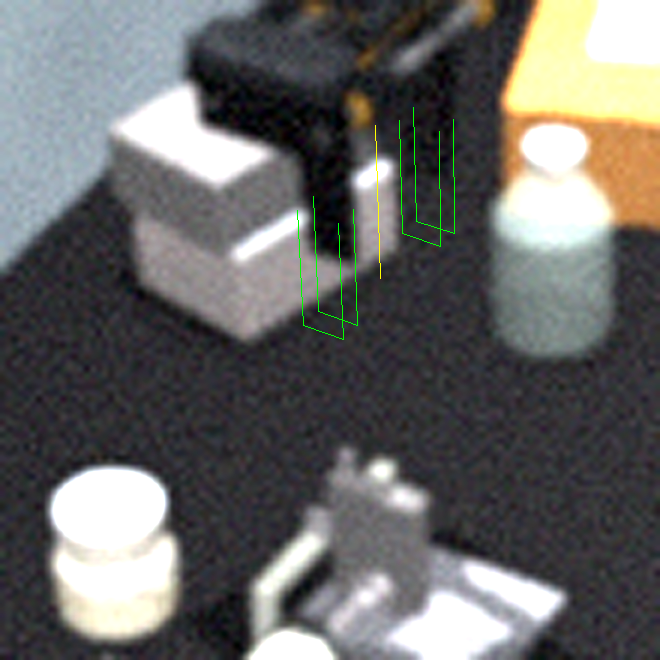

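Run:
```python
from h import *
P,Q=T()
for dz in(0,.02,.03,.04): print(dz,[np.round((proj("side",[P+[0,0,dz]+Q.apply(np.array(k)/1e3)])[0]-[220,110]+.5)*6) for k in((0,35,-10),(0,47,-10),(0,47,10),(0,-35,-10),(0,-47,10),(0,-47,-10))])
print(proj("side",[P,P+[0,0,.01]]))
```

```text
0 [array([357., 325.]), array([342., 339.]), array([303., 326.]), array([440., 246.]), array([415., 221.]), array([453., 233.])]
0.02 [array([355., 287.]), array([340., 301.]), array([301., 288.]), array([439., 208.]), array([414., 183.]), array([453., 195.])]
0.03 [array([355., 267.]), array([340., 281.]), array([300., 268.]), array([439., 189.]), array([414., 164.]), array([453., 176.])]
0.04 [array([354., 248.]), array([339., 262.]), array([299., 248.]), array([439., 170.]), array([414., 145.]), array([452., 157.])]
[[282.75866561 155.94900323]
 [282.66341977 152.7877969 ]]
```

Emit:
drive_tool(plan=[[10,0,1,0,0,0],[20,0,1,0,0,0],[25,0,1,0,0,0],[25,0,0,0,0,0],[20,0,0,0,0,0],[10,0,0,0,0,0],[0,0,0,0,0,0]])

```text
time: 16.37
ee_pos: [0.6278, -0.1318, 0.1227]
eef_rot: [0.704, 0.032, 0.709, -0.031]
contact_force: [-0.3, -0.2, -0.3]
gripper_width: 0.07
```

Run:
```python
from h import *
s=arm.get_state();print(s['gripper_width'],s['contact_force'],s['ee_pos'])
delta([.6295,-.1333,.065],-.091)
ov("h2.png",x0=230,y0=140,w=90,h=80,k=8,g=1.8)
ov("h2t.png",n="top",x0=260,y0=140,w=100,h=80,k=7,g=1.)
```

```text
0.06995400132737 [-0.31088292 -0.18385984 -0.34275616] [ 0.62775693 -0.13180462  0.12265441]
world d mm [  1.7  -1.5 -57.7] tool d now [57.6 -1.4  2.2] turn deg [ 0.09 -0.36 -0.08] tool d after turn [57.7 -1.3  1.9]
```

View pics/h2.png

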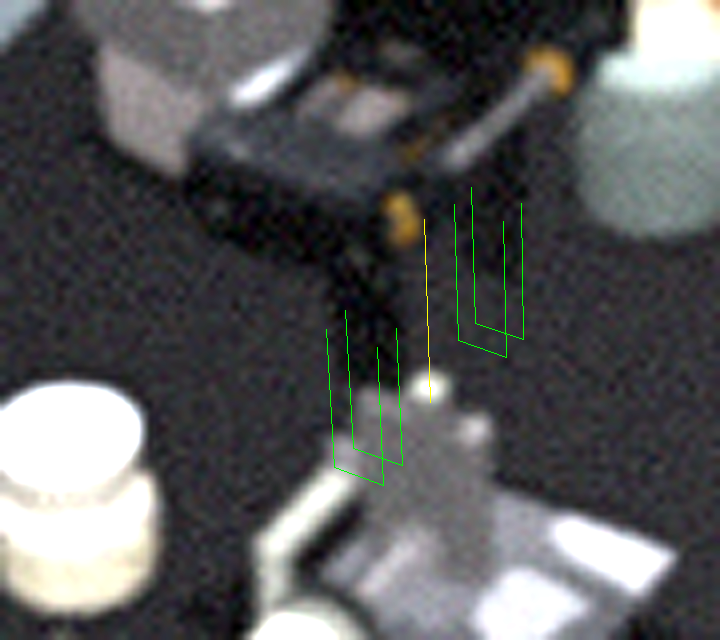

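View pics/h2t.png

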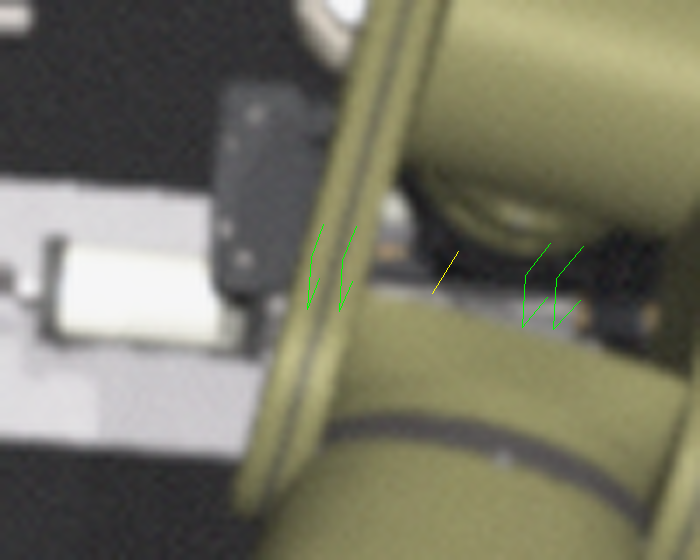

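Emit:
drive_tool(plan=[[8,-1,1,0,0,0],[14,0,1,0,0,0],[14,0,0,0,0,0],[10,0,0,0,0,0],[7,0,0,0,0,0],[3,0,0,0,0,0],[0,0,0,0,0,0]])

```text
time: 17.05
ee_pos: [0.6309, -0.1344, 0.0691]
eef_rot: [0.706, 0.032, 0.707, -0.032]
contact_force: [-0.1, -0.7, -0.3]
gripper_width: 0.0704
```

Run:
```python
from h import *
s=arm.get_state();print(s['gripper_width'],s['contact_force'],s['ee_pos'])
delta([.6295,-.1333,.065],-.091)
ov("h3.png",x0=230,y0=150,w=90,h=80,k=8,g=1.8)
```

```text
0.07036660368465252 [-0.09960227 -0.67613163 -0.28317463] [ 0.63086199 -0.13440565  0.06912394]
world d mm [-1.4  1.1 -4.1] tool d now [ 4.1  1.  -1.4] turn deg [ 0.01 -0.14 -0.03] tool d after turn [ 4.1  1.  -1.5]
```

View pics/h3.png

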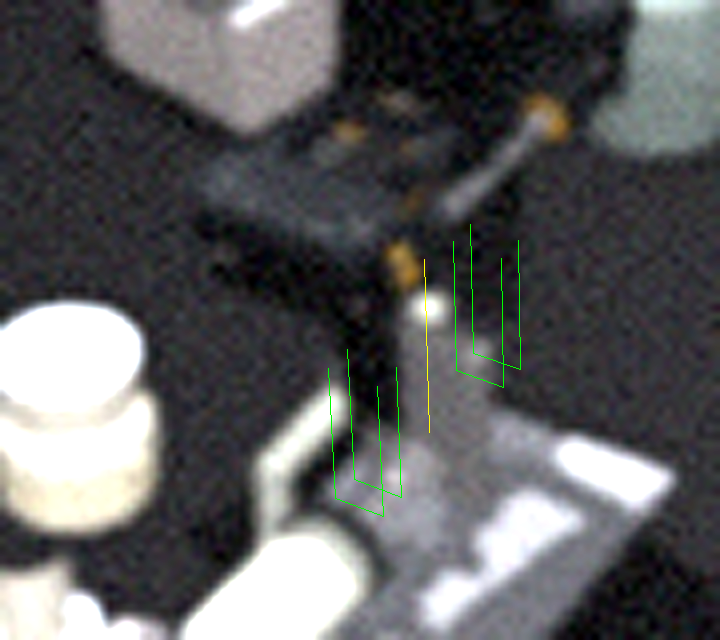

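Emit:
drive_tool(plan=[[2,0,0,0,0,0],[2,0,0,0,0,0],[0,0,0,0,0,0],[0,0,0,0,0,0],[0,0,0,0,0,0],[0,0,0,0,0,0],[0,0,0,0,0,0],[0,0,0,0,0,0],[0,0,0,0,0,0],[0,0,0,0,0,0]], gripper=255, squeeze=35)

```text
time: 17.93
ee_pos: [0.6319, -0.1336, 0.0668]
eef_rot: [0.706, 0.033, 0.706, -0.031]
contact_force: [0.0, 3.9, -0.1]
gripper_width: 0.0135
```

Run:
```python
from h import *
s=arm.get_state();print(s['gripper_width'],s['contact_force'],s['ee_pos'])
delta([.6295,-.1333,.065],-.091)
ov("h4.png",x0=230,y0=150,w=90,h=80,k=8,g=1.8)
```

```text
0.013543698796205345 [ 0.04993134  3.94152691 -0.08240991] [ 0.63188845 -0.13359268  0.06681861]
world d mm [-2.4  0.3 -1.8] tool d now [ 1.8  0.1 -2.4] turn deg [ 0.02  0.   -0.1 ] tool d after turn [ 1.8  0.1 -2.4]
```

View pics/h4.png

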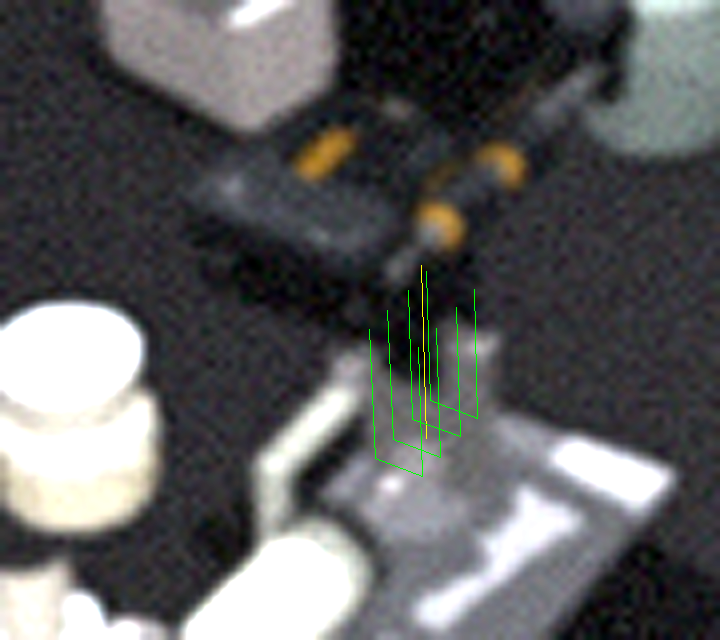

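Emit:
drive_tool(plan=[[0,-3,0,0,0,0],[0,-5,0,0,0,0],[0,-6,0,0,0,0],[0,-6,0,0,0,0],[0,-6,0,0,0,0],[0,-6,0,0,0,0],[0,-3,0,0,0,0],[0,-1,0,0,0,0],[0,0,0,0,0,0],[0,0,0,0,0,0]])

```text
time: 18.82
ee_pos: [0.6287, -0.1687, 0.0668]
eef_rot: [0.706, 0.033, 0.706, -0.031]
contact_force: [-0.2, 7.7, 2.7]
gripper_width: 0.0134
```

Run:
```python
from h import *
s=arm.get_state();print(s['gripper_width'],s['contact_force'],s['ee_pos'])
P,Q=T();d=P[:2]-[.6504,.0957];print("own y",d@[.0909,.9959]*1e3+125, "own x",d@[.9959,-.0909]*1e3)
crop("side",250,165,60,50,13,"p1.png");crop("top",290,150,70,50,11,"p1t.png")
```

```text
0.013410934773872915 [-0.18897292  7.72625997  2.65494358] [ 0.62871382 -0.16869749  0.06680704]
own y -140.28473700983955 own x 2.4364611489025263
```

View pics/p1.png

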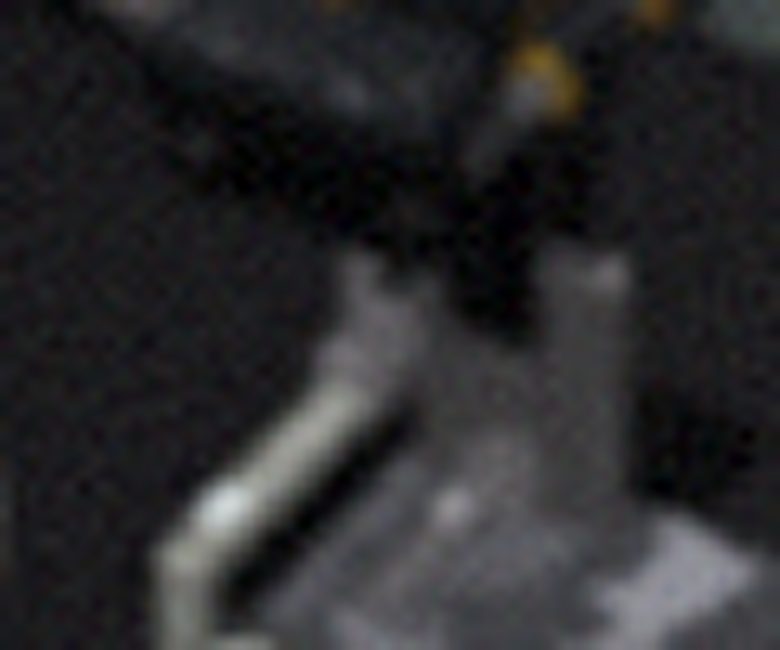

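View pics/p1t.png

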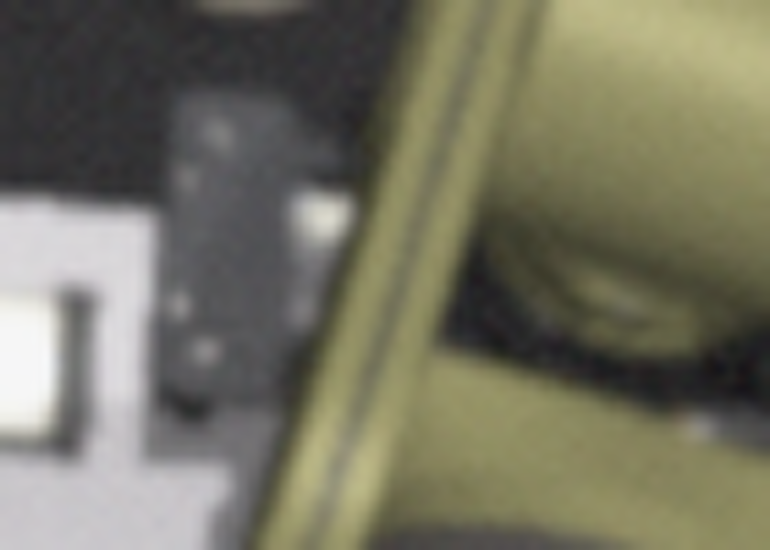

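```bash
cat >> h.py <<'E'
N=np.array([.6504,.0957])
def w(x,y,z):
    x,y=x/1e3,(y-125)/1e3
    return [N[0]+x*.9959+y*.0909,N[1]-x*.0909+y*.9959,z/1e3]
E
python3 - <<'E'
from h import *
f=lambda *a:np.round((proj("side",[w(*a)])[0]-[265,175]+.46)*24)
r=np.array(proj("side",[w(40,-105,80)])[0]);print("rest pointer pred",r,"obs",(272.2,194.9))
for y in(-140,-147): print(y,"pointer",f(40,y,80),f(25,y,80),"fin",f(46,y,91),f(41,y,91),f(46,y,70))
i=eyes.get_image("side")
for _ in range(3): i=i.astype(float)+eyes.get_image("side") if _ else i
c=cv2.resize((i/3)[175:208,265:297],None,fx=24,fy=24,interpolation=cv2.INTER_CUBIC)
c=np.clip((c-20)*2.6,0,255).astype(np.uint8)[:600]
cv2.imwrite("pics/p2.png",c)
E
```

```text
rest pointer pred [271.63544157 196.64283519] obs (272.2, 194.9)
-140 pointer [324. 374.] [429. 412.] fin [280. 288.] [314. 300.] [286. 423.]
-147 pointer [354. 343.] [459. 381.] fin [310. 257.] [345. 270.] [316. 392.]
```

View pics/p2.png

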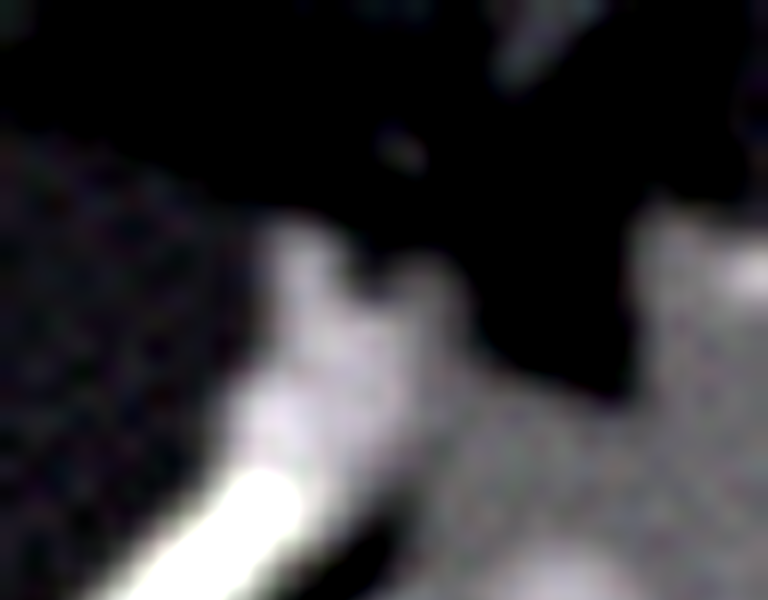

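Run:
```python
from h import *
a=cv2.imread("pics/top0.png").astype(float)
m=cv2.imread("pics/m1t.png").astype(float) # 13x of 300..360,155..200
c=cv2.resize(a[160:178,324:348],None,fx=30,fy=30,interpolation=cv2.INTER_CUBIC)
m2=m[5*13:23*13,24*13:48*13];m2=cv2.resize(m2,(720,540),interpolation=cv2.INTER_CUBIC)
o=np.clip(((c+m2)/2-140)*2.2,0,255)
f=lambda x,y,z:(proj("top",[w(x,y,z)])[0]-[324,160]+.5)*30
o=o.astype(np.uint8)
cv2.imwrite("pics/f1.png",o)
for y in(-142,-145,-148): print(y,[np.round(f(x,y,z)) for x,z in((41,91),(46,91),(41,65),(46,65))])
print("rail ends pred",proj("top",[w(46,-70,59),w(46,-185,59)]),"plate mid pred",proj("top",[w(0,-105,118)]),"obs",300+274/13-.46,155+350/13-.46)
for n in("side",):
  for q in("pointer","mark_tip","handle"): print(q,[(np.round(d['xy'],1),round(d['confidence'],2)) for d in eyes.pinpoint(n,q)])
```

```text
-142 [array([330., 323.]), array([333., 270.]), array([289., 383.]), array([292., 331.])]
-145 [array([362., 326.]), array([365., 273.]), array([320., 386.]), array([323., 334.])]
-148 [array([394., 329.]), array([397., 276.]), array([352., 388.]), array([355., 337.])]
rail ends pred [[307.82622499 168.85623726]
 [347.85970747 172.28671471]] plate mid pred [[321.35917028 181.78630988]] obs 320.6169230769231 181.46307692307693
pointer [(array([277.1, 188.8]), 0.61)]
mark_tip [(array([279.1, 191.3]), 0.36)]
handle [(array([291.2, 186.5]), 0.77)]
```

View pics/f1.png

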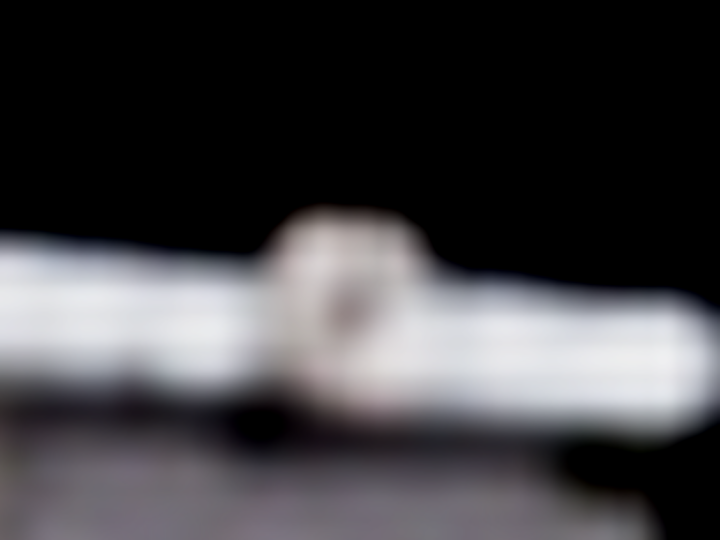

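Emit:
drive_tool(plan=[[0,-2,0,0,0,0],[0,-2,0,0,0,0],[0,-2,0,0,0,0],[0,0,0,0,0,0],[0,0,0,0,0,0]])

```text
time: 19.63
ee_pos: [0.6282, -0.1744, 0.0668]
eef_rot: [0.706, 0.033, 0.706, -0.031]
contact_force: [0.5, 8.3, 2.0]
gripper_width: 0.0137
```

Run:
```python
from h import *
s=arm.get_state();print(s['gripper_width'],s['contact_force'],s['ee_pos'])
P,Q=T();d=P[:2]-[.6504,.0957];print("own y",d@[.0909,.9959]*1e3+125, "own x",d@[.9959,-.0909]*1e3)
i=sum(eyes.get_image("side").astype(float) for _ in range(4))/4
c=cv2.resize(i[175:208,265:297],None,fx=24,fy=24,interpolation=cv2.INTER_CUBIC)
cv2.imwrite("pics/p3.png",np.clip((c-20)*2.6,0,255).astype(np.uint8)[:600])
for q in("pointer","mark_tip"): print(q,[(np.round(d['xy'],1),round(d['confidence'],2)) for d in eyes.pinpoint("side",q)])
```

```text
0.0137089475979323 [0.5379793  8.26418749 1.95649107] [ 0.62819998 -0.17438204  0.06682029]
own y -145.99268621111378 own x 2.4414582512840437
pointer [(array([276.7, 188. ]), 0.84), (array([231.3, 228.5]), 0.49), (array([172.5, 361.1]), 0.3)]
mark_tip [(array([280.3, 190.6]), 0.44)]
```

View pics/p3.png

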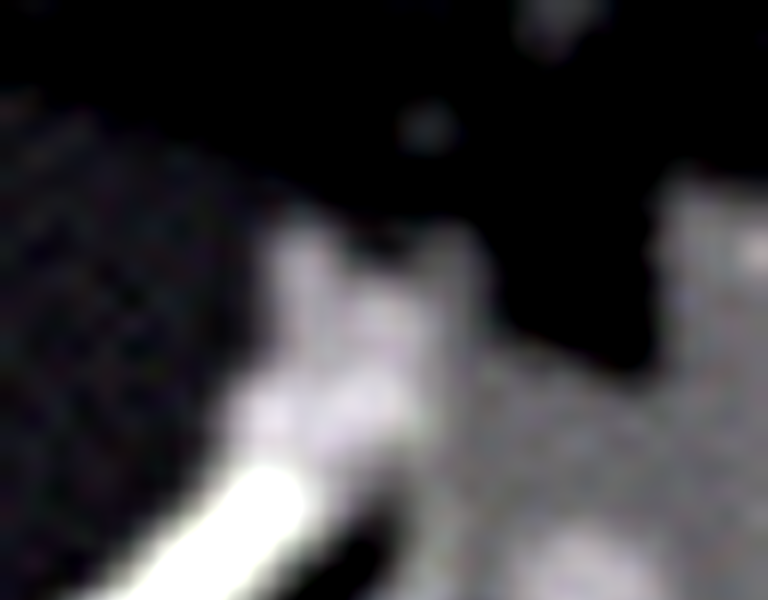

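Emit:
drive_tool(plan=[[0,0,0,0,0,0],[0,0,0,0,0,0],[0,0,0,0,0,0],[0,0,0,0,0,0],[0,0,0,0,0,0],[0,0,0,0,0,0],[0,0,0,0,0,0],[0,0,0,0,0,0]])

```text
time: 20.6
ee_pos: [0.6282, -0.1743, 0.0668]
eef_rot: [0.706, 0.033, 0.706, -0.031]
contact_force: [-0.0, 8.8, 1.7]
gripper_width: 0.0139
```

Run:
```python
from h import *
crop("side",205,170,100,80,7,"e1.png")
s=arm.get_state();print(s['gripper_width'],s['contact_force'],s['ee_pos'],abs(s['joint_velocities']).max())
```

```text
0.014101550882045536 [1.13376845 8.46592258 1.23395681] [ 0.62821407 -0.17426698  0.06683767] 0.0010197387132996867
```

View pics/e1.png

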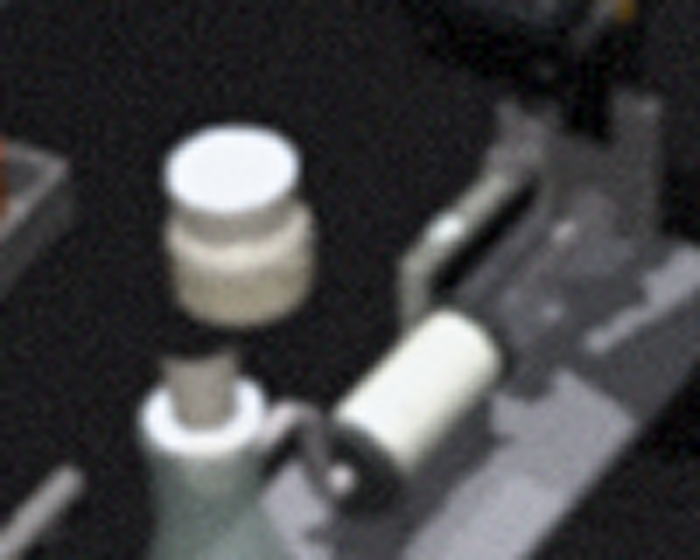

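The stopper sits upright with its flange on the rim at pixel (234,230). The handle is held steady next to the fin at about (280,188), with a steady 8.5 N along the pull direction. Handing in.

```bash
python3 -c "
from cell import job
print(job.finish_job())"
```

```text
the job is handed in; nothing more can be done
None
```

I seated the small white stopper in the flask and let it go. I then pulled the pump handle out about 41 mm and handed the job in while still holding it.

**What the last checks showed**
- **Stopper:** upright, with its flange on the rim. It came to rest at a reported 0.1376 m, against 0.1374 m expected.
- **Handle:** held still, with the spring pulling about 8.5 N and a grip opening of 14 mm.
- **Mark:** the pointer sits level with the fin in the side view, to within about 2 mm. The top camera was blocked by the arm at the end, so it could not confirm this.

**What disagreed**
- **Mark position:** my estimates of the pull to the mark ranged from about 39 to 45 mm. I settled on about 41 mm, close to the side-view figure, so the 5 mm tolerance is likely met but not certain.
- **First grasp:** it closed on nothing, because the fingertips stood about 20–35 mm higher than the reported tool pose. I lowered the gripper until its opening showed it was on the stopper's grip.
- **Neck position:** the two cameras differed by about 4 mm on the neck, so I used a value between them and the stopper went in without trouble.

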